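Sort finished lampwork glass into the sale trays

TASK

Sort the five finished glass figures lying about on the felt into the sale trays: each goes in the large stock bay of the tray that has one of its own kind stuck in the sample bay at the back (swans with the swan, snails with the snail, the mushroom with the mushroom). It is glass: set every figure down standing upright, never let one fall, and leave a gap so that no two figures touch. Do not shift the bottle or the light mill (glass bulb on a wooden block).

Things in the scene. Friction and masses are not known exactly. Their poses are not given: they have to be found in the camera images.
- swan_large: the larger solid pale green glass swan, standing loose on the table: 86 mm long along x (neck, head and beak to +x, tail to -x), 76 mm high to the head, about 37 mm wide over the folded wings, whose flat outer faces look to +y and -y. Take it across the wings: they span about x -24..15 mm and 18 to 37 mm above its foot. Origin: centre of the flat underside; z up
- swan_small: the smaller solid pale green glass swan, standing loose on the table: 64 mm long along x (neck, head and beak to +x, tail to -x), 56 mm high to the head, about 27 mm wide over the folded wings, whose flat outer faces look to +y and -y. Take it across the wings: they span about x -18..11 mm and 14 to 27 mm above its foot. Origin: centre of the flat underside; z up
- snail_large: the larger solid pale green glass snail, standing loose on the table: 86 mm long along x (head and feelers to +x), 51 mm high. Its upright disc shell has flat faces to +y and -y, 25 mm apart, radius 21 mm, centred at x -5, 30 mm above the underside: take it across the shell. Origin: centre of the flat underside; z up
- snail_small: the smaller solid pale green glass snail, standing loose on the table: 64 mm long along x (head and feelers to +x), 38 mm high. Its upright disc shell has flat faces to +y and -y, 19 mm apart, radius 15 mm, centred at x -3, 22 mm above the underside: take it across the shell. Origin: centre of the flat underside; z up
- mushroom: solid pale green glass mushroom, standing loose on the table: foot disc 37 mm across, thin stem, round cap 46 mm across with an upright rim from 31 to 40 mm above the underside (take it there, from any side) and a domed top at 57 mm. Origin: centre of the underside; z up
- swan_tray: fixed pine tray; the swan stuck in its sample bay tells it from the other two. Origin: on the table under the stock bay's centre. Stock bay (mm): inside x -56..56, y -77..77, floor 5 above the table, walls 6 thick, 15 high. Sample bay at x 62..109, on the side away from the robot, its swan up to 70 above the table: put nothing there. Tray turned up to 7 degrees
- snail_tray: fixed pine tray; the snail stuck in its sample bay tells it from the other two. Origin: on the table under the stock bay's centre. Stock bay (mm): inside x -56..56, y -77..77, floor 5 above the table, walls 6 thick, 15 high. Sample bay at x 62..109, on the side away from the robot, its snail up to 70 above the table: put nothing there. Tray turned up to 7 degrees
- mushroom_tray: fixed pine tray; the mushroom stuck in its sample bay tells it from the other two. Origin: on the table under the stock bay's centre. Stock bay (mm): inside x -56..56, y -77..77, floor 5 above the table, walls 6 thick, 15 high. Sample bay at x 62..109, on the side away from the robot, its mushroom up to 70 above the table: put nothing there. Tray turned up to 7 degrees
- light_mill: bystander: loose wooden block 75 x 110 x 30 mm with a clear glass bulb 52 mm across on a stem and a thin rod, 151 mm high in all, at the left of the work. Origin: centre of the block's underside
- bottle: bystander: brown drink bottle 62 mm across with a red cap, 158 mm high, at the right of the work. Origin: centre of its underside
Things that resemble listed ones, but are neither listed nor needed, are in the scene too. Leave any black or yellow look-alike of the snail_small alone.

How it is judged:
At the end, for the whole second after the job is handed in: Each figure stands on the floor of its own kind's stock bay (origin within 50 mm in x and 72 mm in y of the tray's, 1 to 10 mm above the table), upright within 0.15 rad, below 0.02 m/s, out of the fingers; swans do not touch each other, nor do snails (x of swan_large in the frame of swan_tray between -0.05 and 0.05 m and y of swan_large in the frame of swan_tray between -0.072 and 0.072 m and z of swan_large in the frame of swan_tray between 0.001 and 0.01 m and angle between each of swan_large, swan_small, snail_large, snail_small, mushroom's own z axis and vertical below 0.15 rad and linear speed of each of swan_large, swan_small, snail_large, snail_small, mushroom below 0.02 m/s and contact force between each of swan_large, swan_small, snail_large, snail_small, mushroom and the fingers below 0.05 N and x of swan_small in the frame of swan_tray between -0.05 and 0.05 m and y of swan_small in the frame of swan_tray between -0.072 and 0.072 m and z of swan_small in the frame of swan_tray between 0.001 and 0.01 m and x of snail_large in the frame of snail_tray between -0.05 and 0.05 m and y of snail_large in the frame of snail_tray between -0.072 and 0.072 m and z of snail_large in the frame of snail_tray between 0.001 and 0.01 m and x of snail_small in the frame of snail_tray between -0.05 and 0.05 m and y of snail_small in the frame of snail_tray between -0.072 and 0.072 m and z of snail_small in the frame of snail_tray between 0.001 and 0.01 m and x of mushroom in the frame of mushroom_tray between -0.05 and 0.05 m and y of mushroom in the frame of mushroom_tray between -0.072 and 0.072 m and z of mushroom in the frame of mushroom_tray between 0.001 and 0.01 m and contact force between swan_large and swan_small below 0.05 N and contact force between snail_large and snail_small below 0.05 N).
It fails at once if the light mill on its wooden block is knocked or shifted by more than 20 mm (distance of light_mill from where it was at the start of the episode above 0.02 m).
It fails at once if the bottle is knocked or shifted by more than 20 mm (distance of bottle from where it was at the start of the episode above 0.02 m).
It fails at once if a glass figure is let fall (out of the fingers and moving faster than 0.6 m/s, about an 18 mm drop) ((contact force between swan_large and the fingers below 0.05 N and linear speed of swan_large above 0.6 m/s) or (contact force between swan_small and the fingers below 0.05 N and linear speed of swan_small above 0.6 m/s) or (contact force between snail_large and the fingers below 0.05 N and linear speed of snail_large above 0.6 m/s) or (contact force between snail_small and the fingers below 0.05 N and linear speed of snail_small above 0.6 m/s) or (contact force between mushroom and the fingers below 0.05 N and linear speed of mushroom above 0.6 m/s)).
It also fails if it takes over 144 s, if anything falls off the work surface, if the arm or the gripper's body presses on something with over 40 N, if the wrist force passes 120 N, or if a joint passes its speed limit or range.

ROBOT

A 7-joint arm with a two-finger parallel gripper is mounted at the origin on the work surface. World frame = base frame: x ahead of the robot, y to its left, z up, the work surface at z = 0. Lengths are in m, angles in rad, forces in N, time in s.
With the tool pointing down it reaches from about 0.425 to 0.95 m from the base axis. Payload 4.7 kg.
Tool frame: the origin (TCP) lies on the mounting face of the last link; the fingertips stand 173 mm ahead of it and the grasp point (between the pads) lies 155 mm ahead of it (env.tips_ahead is the distance from the TCP to the fingertips, in m); z points along the fingers, y is the direction in which the jaws open and shut (so a half turn about z gives the same grasp; the last joint's range is limited). The gripper opens to 85 mm and grips with 20 to 120 N. Pads are 22 mm wide; open, the fingers measure 114 mm over their backs; the gripper's body (76 mm by 85 mm) begins 54 mm behind the grasp point. The pads swing forward as they close: fully open they stand 13 mm farther back than shut.
Start: joints at [-0.029, 0.469, -0.049, 1.532, 0.024, 1.141, -0.082], TCP at [0.675, 0, 0.405] pointing down, gripper open.
Joint ranges: [-2.59, 2.59], [-0.33, 1.99], [-1.39, 1.29], [0.1, 2.45], [-1.04, 4.18], [0.21, 1.99], [-2.66, 2.66]. Speed limits (rad/s): [2.57, 2.57, 3.14, 3.14, 3.14, 3.14, 3.14].

INTERFACE

Orientations are given as a unit quaternion [w, x, y, z].
In Python, from cell import env gives the robot as it stands. The module is installed in compiled form; this text tells all that it offers.
- The arm moves only by the tool servo_tool, never from a script. Its argument "commands" is a list of rows, each an object of numbers: "x", "y", "z": the shift along the tool's x, y, z as a fraction of full scale; "twist": the turn about the tool's z as a fraction of full scale. In form: [{"x": .., "y": .., "z": .., "twist": ..}, ...]. A call has 1 to 5 rows; each row shifts and turns the pose as measured when the row begins, along the tool's axes as they then stand; what a row does not reach is not made up. Full scale, the value 1, is 25 cm for a shift and 360 degrees for a turn. A row lasts 1/8 s, in which the tool goes at most 62.5 mm and 10.7 degrees, less where a joint would pass 70% of its speed; a pose out of reach is approached as far as the arm can. A call with a number of a shift or a turn outside -1 to 1 is refused whole. A call with a gripper value outside its range is refused whole. "fingers" is the closure, from 0 (fully open) to 1 (shut), set as the call begins (left out, the last holds). The fingers move at their own pace and stop on an object; "newtons" is the grip in N (left out, the last holds). Time passes only in rows, so rows that do not move let the fingers close. It gives the time, the measured TCP pose, the force and the opening at its end, in the units of the state.
- env.read_state(): the state, without advancing time (a new reading comes with each control period).
- env.get_image(name): name is "scene" or "side" or "wrist"; returns the picture (420x560x3 uint8, red, green, blue); there is no depth.
- env.camera_model(name): a dict with "intrinsics" (3x3 intrinsics, pixels), "dist" ([k1, k2, p1, p2, k3] as OpenCV has them; the pictures are not rectified), "R" (3x3) and "t" (3): a world point X has camera coordinates R X + t. Camera axes: x right, y down, z forward; pixel columns grow to the right and rows downward; lengths in m; the calibration is good to about 2 mm. A picture is of the moment at which its call begins: read the wrist's pose just before it. camera_model takes no time and is no camera call; for the wrist camera it gives the pose at the moment of the call.
- env.hand_in(): hands the job in, once; it reports no verdict.
Trained networks look in the newest picture that a camera, given by its name, has taken for a name from the list of things; names that differ only in an ending like _2 or _b are one class to them, and where a whole thing is asked for, a point or a joint stands for the part that bears it (a point fixed in the world has none). Each returns a list of dicts, best first, with "p" (0 to 1); they miss things now and then, are a little off and sometimes report something else, mostly with a low value. They report only what shows in the picture. A call takes as long as a camera call. They do not tell look-alikes from the thing itself.
- env.recognise(camera, target): "bbox" ([centre column, centre row, width, height] in pixels, round what is visible of it).
- env.outline_of(camera, target): "region" (420x560 bool, what is visible of it) and "bbox" ([centre column, centre row, width, height] in pixels, round what is visible of it).
The state is a dict: "t": time; "joint_positions": joint angles; "qvel": joint speeds; "effort": joint torques, N m; "tool_pos": TCP position; "eef_rot": TCP orientation; "wrist_force": force on the tool from outside, world axes, zero at the start; "ft_torque": the same for the moment, N m; "opening": finger opening in m.
Only numpy, scipy, OpenCV 4.12 (cv2) and the standard library are available. Lean on these libraries where they do the work, as an engineer would, in place of code of your own. Each camera call takes 0.05 s, during which the arm holds its last target.

## Working session

There is one attempt and no reset: what is moved stays moved. The work goes in short steps, Python scripts to look and compute and a tool call to move; the robot and the scene stay as the last step left them, time stands still between calls to the robot, and variables do not carry over. Pictures are saved under pics/ and viewed, and the job is handed in when it is done.

Besides the shell and the picture viewer there is one more tool, called after ">>>" as name(argument=value, ...), one argument or row to a line, values as JSON. servo_tool: Moves the arm, as the interface text tells. Its arguments: {"type":"object","properties":{"commands":{"type":"array","items":{"type":"object","properties":{"x":{"type":"number"},"y":{"type":"number"},"z":{"type":"number"},"twist":{"type":"number"}}}},"fingers":{"type":"number"},"newtons":{"type":"number"}},"required":["commands"]}

```bash
mkdir -p pics
python3 - <<'E'
from cell import env
import cv2
s=env.read_state();print(s['t'],s['tool_pos'],s['eef_rot'],s['opening'])
for n in ('scene','side','wrist'):
    im=env.get_image(n);cv2.imwrite(f'pics/{n}0.png',im[:,:,::-1])
    m=env.camera_model(n);print(n,m)
E
```

```text
0.0 [6.74757051e-01 1.82673613e-05 4.03644295e-01] [-6.84225597e-04  7.07107670e-01  7.07105190e-01 -7.24882603e-04] 0.08533742105985663
scene {'intrinsics': array([[399.79403643,   0.        , 279.1570812 ],
       [  0.        , 399.79403643, 208.44489656],
       [  0.        ,   0.        ,   1.        ]]), 'dist': array([-0.03335703,  0.        ,  0.        ,  0.        ,  0.        ]), 'R': array([[-0.5034855 ,  0.86387371,  0.0149856 ],
       [ 0.48506421,  0.29697462, -0.82250762],
       [-0.71499305, -0.40685168, -0.56855663]]), 't': array([ 0.2261167 , -0.17265213,  1.49476236])}
side {'intrinsics': array([[505.45424017,   0.        , 273.1516225 ],
       [  0.        , 505.45424017, 206.27482237],
       [  0.        ,   0.        ,   1.        ]]), 'dist': array([-0.17347466,  0.        ,  0.        ,  0.        ,  0.        ]), 'R': array([[-7.47511708e-01, -6.64248589e-01, -2.43738665e-04],
       [-3.84666389e-01,  4.33183157e-01, -8.15097615e-01],
       [ 5.41533024e-01, -6.09201252e-01, -5.79323587e-01]]), 't': array([0.34008683, 0.19866733, 1.34843817])}
wrist {'intrinsics': array([[304.80143196,   0.        , 281.47298908],
       [  0.        , 304.80143196, 209.84963789],
       [  0.        ,   0.        ,   1.        ]]), 'dist': array([-0.01140879,  0.        ,  0.        ,  0.        ,  0.        ]), 'R': array([[ 9.99998592e-01, -7.97149652e-04, -1.47647000e-03],
       [-3.49132736e-04, -9.59534522e-01,  2.81590800e-01],
       [-1.64119394e-03, -2.81589888e-01, -9.59533450e-01]]), 't': array([-0.6744899 , -0.03582961,  0.37973233])}
```

View pics/scene0.png

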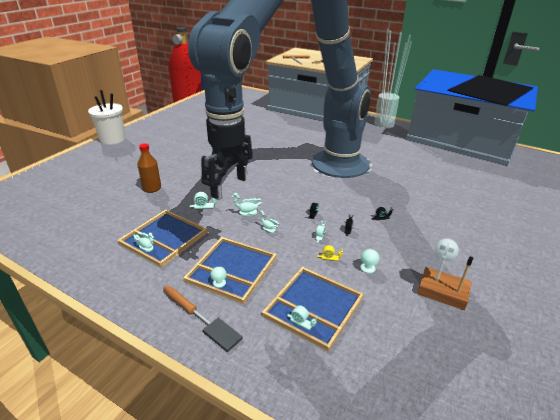

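View pics/side0.png

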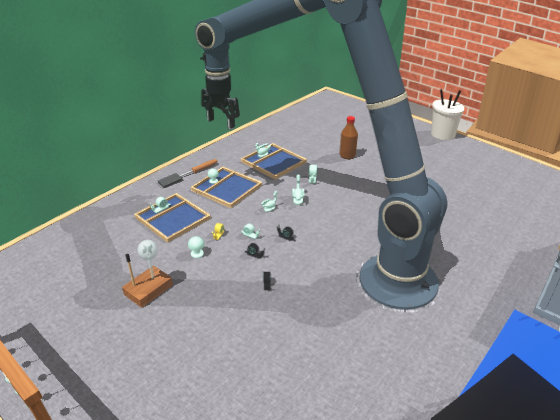

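View pics/wrist0.png

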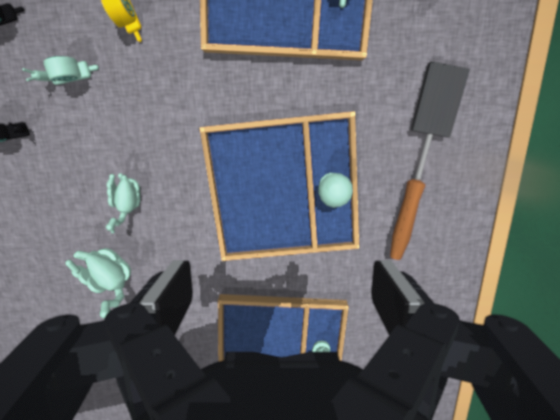

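Scene view: swan tray near (163,237), mushroom tray (231,267), snail tray (313,305); loose snail at (203,200), swans (247,205) and (269,225), small snail (320,231), mushroom (370,260). The black and yellow look-alikes are nearby. In the wrist view, columns run along world x and up is +y.

```bash
cat > h.py <<'E'
from cell import env
import numpy as np, cv2
from scipy.spatial.transform import Rotation as Rn
def ray(m,uv):
    p=cv2.undistortPoints(np.array(uv,float).reshape(-1,1,2),m['intrinsics'],m['dist']).reshape(-1,2)
    R=np.array(m['R']);t=np.array(m['t'])
    d=np.c_[p,np.ones(len(p))]@R
    return -R.T@t,d
def onz(m,uv,z):
    c,d=ray(m,uv); return c+d*((z-c[2])/d[:,2])[:,None]
def proj(m,X):
    X=np.array(X,float).reshape(-1,3)
    return cv2.projectPoints(X,cv2.Rodrigues(np.array(m['R']))[0],np.array(m['t']),m['intrinsics'],m['dist'])[0].reshape(-1,2)
def pose():
    s=env.read_state();q=s['eef_rot'];R=Rn.from_quat([q[1],q[2],q[3],q[0]]).as_matrix()
    yaw=np.arctan2(R[1,1],R[0,1]) # direction of jaw axis in world
    return s,np.array(s['tool_pos']),R,yaw
def plan(x,y,ztip,jaw=None):
    """fractions to go to grasp point x,y, tip height"""
    s,p,R,yaw=pose()
    d=R.T@(np.array([x,y,ztip+env.tips_ahead])-p)
    out=dict(zip('xyz',np.round(d/0.25,4)))
    if jaw is not None:
        dy=(jaw-yaw+np.pi/2)%np.pi-np.pi/2   # world yaw change
        out['twist']=round(-dy/(2*np.pi),4)
    print('t',round(s['t'],2),'pos',np.round(p,4),'yaw',round(np.degrees(yaw),1),'tilt',np.round(R[:,2],4),'op',round(s['opening'],4),'F',np.round(s['wrist_force'],1)); print(out)
E
python3 - <<'E'
from h import *
print(env.tips_ahead)
for cam in ('wrist','scene','side'):
    im=env.get_image(cam);m=env.camera_model(cam)
    for n in ('swan_large','swan_small','snail_large','snail_small','mushroom','swan_tray','snail_tray','mushroom_tray','light_mill','bottle'):
        r=env.recognise(cam,n)
        print(cam,n,[(round(d['p'],2),[round(v) for v in d['bbox']],np.round(onz(m,[d['bbox'][:2]],0.02)[0][:2],3).tolist()) for d in r[:5]])
E
```

```text
0.1734
wrist swan_large [(0.93, [97, 284, 68, 70], [0.433, -0.133])]
wrist swan_small [(0.72, [122, 204, 36, 60], [0.482, -0.024])]
wrist snail_large []
wrist snail_small [(0.9, [122, 25, 38, 36], [0.51, 0.168]), (0.81, [17, 132, 33, 19], [0.374, 0.06]), (0.75, [60, 71, 75, 29], [0.436, 0.124]), (0.7, [13, 15, 20, 21], [0.398, 0.178])]
wrist mushroom []
wrist swan_tray [(0.87, [284, 326, 127, 62], [0.678, -0.196])]
wrist snail_tray [(0.89, [286, 31, 175, 62], [0.679, 0.161])]
wrist mushroom_tray [(0.65, [282, 187, 158, 146], [0.675, -0.004])]
wrist light_mill []
wrist bottle []
scene swan_large [(0.7, [247, 203, 32, 21], [0.432, -0.126])]
scene swan_small [(0.53, [270, 222, 18, 28], [0.48, -0.014])]
scene snail_large [(0.66, [203, 199, 24, 15], [0.483, -0.254])]
scene snail_small [(0.76, [332, 253, 22, 21], [0.511, 0.194]), (0.68, [349, 227, 13, 20], [0.38, 0.189]), (0.64, [384, 213, 21, 14], [0.264, 0.254]), (0.59, [312, 308, 98, 82], [0.703, 0.233]), (0.48, [314, 211, 6, 13], [0.365, 0.069])]
scene mushroom [(0.84, [369, 262, 16, 27], [0.492, 0.29])]
scene swan_tray []
scene snail_
[... 452 characters left out ...]
0, 11, 32], [0.466, -0.132]), (0.7, [286, 233, 11, 12], [0.345, 0.069]), (0.67, [255, 251, 18, 15], [0.356, 0.187]), (0.52, [248, 231, 14, 17], [0.435, 0.133]), (0.52, [265, 276, 11, 18], [0.267, 0.244])]
side mushroom [(0.51, [196, 246, 15, 25], [0.5, 0.283])]
side swan_tray [(0.58, [275, 161, 65, 37], [0.646, -0.225]), (0.48, [270, 202, 19, 15], [0.487, -0.022]), (0.38, [313, 176, 5, 19], [0.482, -0.237])]
side snail_tray [(0.57, [173, 218, 80, 51], [0.652, 0.242])]
side mushroom_tray [(0.94, [227, 189, 73, 42], [0.642, 0.018]), (0.71, [348, 138, 16, 44], [0.549, -0.548])]
side light_mill [(0.81, [148, 273, 49, 62], [0.511, 0.446])]
side bottle [(0.78, [347, 138, 17, 43], [0.552, -0.547])]
```

>>> servo_tool(
  commands=[
    {"x": 0.16, "y": -0.15},
    {"x": 0.16, "y": -0.15},
    {"x": 0.16, "y": -0.15},
    {"x": 0.16, "y": -0.15},
    {"x": 0},
  ],
)

```text
$.commands[0]: bad value
```

>>> servo_tool(
  commands=[
    {"x": 0.16, "y": -0.15, "z": 0.0, "twist": 0.0},
    {"x": 0.16, "y": -0.15, "z": 0.0, "twist": 0.0},
    {"x": 0.16, "y": -0.15, "z": 0.0, "twist": 0.0},
    {"x": 0.16, "y": -0.15, "z": 0.0, "twist": 0.0},
    {"x": 0.0, "y": 0.0, "z": 0.0, "twist": 0.0},
  ],
)

```text
t: 2.42
tool_pos: [0.5212, 0.1644, 0.4043]
eef_rot: [0.001, 0.708, 0.707, 0.001]
wrist_force: [0.3, -0.5, 0.1]
opening: 0.0854
```

```bash
cat > look.py <<'E'
import sys
from h import *
tag=sys.argv[1]; names=sys.argv[2].split(',')
m=env.camera_model('wrist');im=env.get_image('wrist')
cv2.imwrite(f'pics/{tag}.png',im[:,:,::-1])
big=im[:,:,::-1].copy()
for n in names:
    for i,d in enumerate(env.outline_of('wrist',n)[:4]):
        reg=d['region'].astype(np.uint8); c=max(cv2.findContours(reg,0,2)[0],key=len)
        col=im[d['region']].mean(0)
        M=cv2.moments(reg,True); uc=(M['m10']/M['m00'],M['m01']/M['m00'])
        r=cv2.minAreaRect(c)
        print(n,round(d['p'],2),np.round(d['bbox']),'cen',np.round(uc,1),'xy@20',np.round(onz(m,[uc],.02)[0][:2],4),'rgb',col.round(),'area',reg.sum())
        np.save(f'pics/{tag}_{n}_{i}.npy',d['region'])
        cv2.drawContours(big,[c],-1,(0,0,255),1)
np.save(f'pics/{tag}_cam.npy',m,allow_pickle=True)
cv2.imwrite(f'pics/{tag}_o.png',big)
E
python3 look.py w1 snail_small,mushroom,snail_tray,mushroom_tray
```

```text
snail_small 0.94 [211. 216.  54.  24.] cen [211.9 215.5] xy@20 [0.4374 0.1257] rgb [157. 199. 187.] area 765
snail_small 0.93 [ 48. 111.  74.  45.] cen [ 46.4 112.4] xy@20 [0.2608 0.2464] rgb [34. 39. 40.] area 1258
snail_small 0.89 [269. 166.  28.  49.] cen [268.6 163.8] xy@20 [0.5073 0.1883] rgb [217. 196.  41.] area 745
snail_small 0.74 [152. 265.  44.  28.] cen [148.4 263.2] xy@20 [0.352  0.0621] rgb [43. 49. 51.] area 781
mushroom 0.55 [254.  69.  43.  49.] cen [251.9  68.7] xy@20 [0.4909 0.2898] rgb [157. 198. 185.] area 1822
snail_tray 0.61 [423. 125. 181. 163.] cen [418.6 124.8] xy@20 [0.6764 0.2318] rgb [ 96. 108. 129.] area 23306
snail_tray 0.29 [254. 324.  23.  54.] cen [253.9 316.7] xy@20 [ 0.4846 -0.0176] rgb [159. 202. 188.] area 703
mushroom_tray 0.29 [424. 124. 182. 157.] cen [418.5 124.6] xy@20 [0.6762 0.2319] rgb [ 97. 108. 129.] area 23604
```

View pics/w1_o.png

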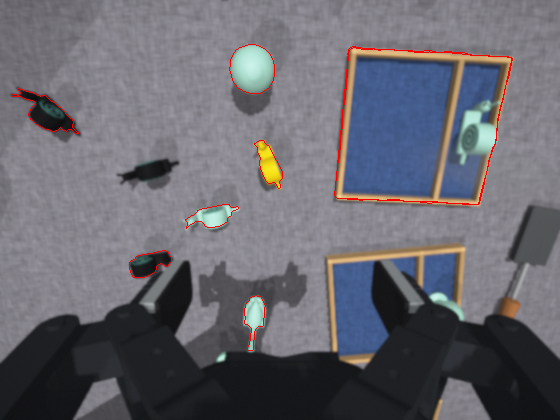

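The small green snail is at (212,215), the mushroom at (252,69), the snail tray at (423,125), and the decoys are black and yellow. I'll turn the jaws for the small snail and hover over it.

>>> servo_tool(
  commands=[
    {"x": 0.0, "y": 0.0, "z": 0.08, "twist": 0.0295},
    {"x": 0.0, "y": 0.0, "z": 0.08, "twist": 0.0295},
    {"x": 0.0, "y": 0.0, "z": 0.08, "twist": 0.0295},
    {"x": 0.0, "y": 0.0, "z": 0.08, "twist": 0.0295},
    {"x": 0.0, "y": 0.0, "z": 0.08, "twist": 0.0295},
  ],
)

```text
t: 3.3
tool_pos: [0.5314, 0.1516, 0.3021]
eef_rot: [0.003, 0.953, 0.303, 0.004]
wrist_force: [0.2, 0.7, 0.3]
opening: 0.0857
```

>>> servo_tool(
  commands=[
    {"x": 0.0, "y": 0.0, "z": 0.0, "twist": 0.0295},
    {"x": 0.0, "y": 0.0, "z": 0.0, "twist": 0.0295},
    {"x": 0.0, "y": 0.0, "z": 0.0, "twist": 0.0},
  ],
)

```text
t: 3.68
tool_pos: [0.5335, 0.1476, 0.2991]
eef_rot: [0.004, 0.993, 0.12, 0.002]
wrist_force: [0.4, 0.4, 1.0]
opening: 0.0854
```

Run:
```python
from h import *
plan(.438,.125,.11,np.radians(-74.4))
```

```text
t 3.67 pos [0.5335 0.1476 0.2991] yaw -76.3 tilt [ 0.0049 -0.0066 -1.    ] op 0.0854 F [0.4 0.4 1. ]
{'x': np.float64(-0.3928), 'y': np.float64(-0.0035), 'z': np.float64(0.0616), 'twist': np.float64(-0.0052)}
```

>>> servo_tool(
  commands=[
    {"x": -0.2, "y": 0.0, "z": 0.02, "twist": -0.005},
    {"x": -0.19, "y": -0.003, "z": 0.02, "twist": 0.0},
    {"x": 0.0, "y": 0.0, "z": 0.0, "twist": 0.0},
  ],
)

```text
t: 4.05
tool_pos: [0.4385, 0.121, 0.288]
eef_rot: [0.004, 0.99, 0.138, 0.003]
wrist_force: [1.2, 0.2, 0.3]
opening: 0.0854
```

```bash
python3 look.py w2 snail_small
python3 - <<'E'
from h import *
plan(.438,.125,.11)
im=cv2.imread('pics/w2_o.png');cv2.imwrite('pics/w2_z.png',cv2.resize(im[60:360,130:530],None,fx=2,fy=2,interpolation=3))
E
```

```text
snail_small 0.81 [191. 273.  26.  81.] cen [193.8 265.1] xy@20 [0.3747 0.1788] rgb [33. 38. 39.] area 965
snail_small 0.8 [215. 105.  89.  30.] cen [217.3 104.1] xy@20 [0.5076 0.1878] rgb [207. 183.  33.] area 1864
snail_small 0.66 [276. 212.  24.  85.] cen [274.2 213. ] xy@20 [0.4381 0.125 ] rgb [159. 202. 189.] area 1489
snail_small 0.64 [319. 317.  27.  57.] cen [317.  317.3] xy@20 [0.3534 0.0613] rgb [31. 36. 38.] area 1218
t 4.15 pos [0.4418 0.1223 0.2892] yaw -74.2 tilt [ 0.0116 -0.0058 -0.9999] op 0.0854 F [ 0.1  0.5 -0.2]
{'x': np.float64(-0.0119), 'y': np.float64(-0.0149), 'z': np.float64(0.023)}
```

View pics/w2_z.png

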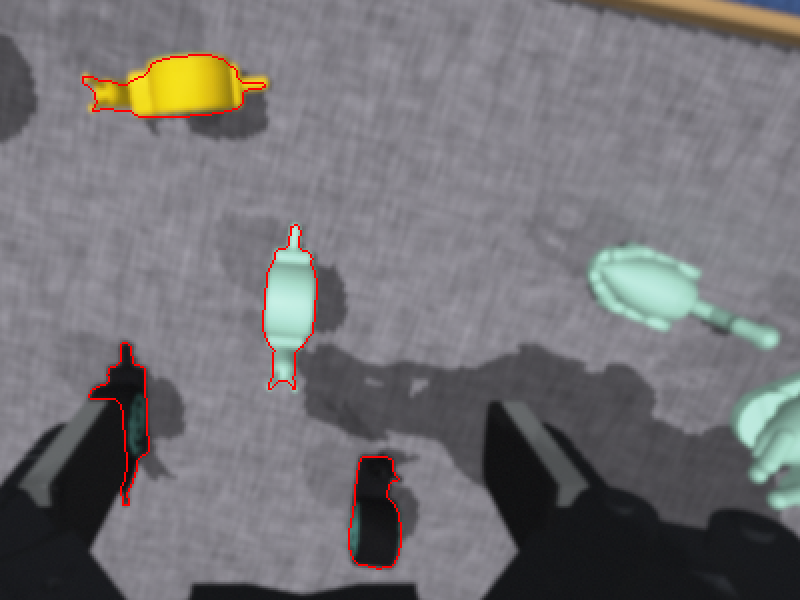

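Small green snail in the zoom: tail at (294,228), feelers at (283,385), shell centre at (290,302). One black look-alike sits near the left finger's path and another lies below.

Run:
```python
from h import *
m=np.load('pics/w2_cam.npy',allow_pickle=True).item()
px=lambda z:(130+z[0]/2,60+z[1]/2)
a=onz(m,[px((294,228))],.004)[0];b=onz(m,[px((283,383))],.025)[0]; 
print(a,b,np.degrees(np.arctan2(*(b-a)[1::-1])))
for z in (.03,.037): print(onz(m,[px((290,302))],z)[0])
# black ones and finger corridor
for n in range(4):
    r=np.load(f'pics/w2_snail_small_{n}.npy'); ys,xs=np.nonzero(r); X=onz(m,np.c_[xs,ys],.01)
    print(n,X.min(0)[:2],X.max(0)[:2])
```

```text
[0.46694522 0.13075136 0.004     ] [0.40687833 0.11861981 0.025     ] -168.58172318192493
[0.4427342  0.12550417 0.03      ]
[0.44472329 0.12598253 0.037     ]
0 [0.32092254 0.167592  ] [0.40066588 0.19877825]
1 [0.49108985 0.15690605] [0.52330533 0.22480702]
2 [0.39631224 0.11144281] [0.46971022 0.13727162]
3 [0.31828719 0.04001432] [0.37808966 0.07361508]
```

>>> servo_tool(
  commands=[
    {"x": 0.0, "y": 0.0, "z": 0.08, "twist": 0.012},
    {"x": 0.0, "y": 0.0, "z": 0.08, "twist": 0.0},
    {"x": 0.0, "y": 0.0, "z": 0.0, "twist": 0.0},
  ],
  fingers=0.4,
  newtons=40,
)

```text
t: 4.53
tool_pos: [0.4479, 0.123, 0.25]
eef_rot: [0.003, 0.995, 0.1, 0.01]
wrist_force: [-0.7, -0.0, 0.6]
opening: 0.0513
```

Run:
```python
from h import *
plan(.441,.1253,.011,np.radians(-78.6))
```

```text
t 4.53 pos [0.4479 0.123  0.25  ] yaw -78.5 tilt [ 0.0199 -0.0033 -0.9998] op 0.0513 F [-0.7 -0.   0.6]
{'x': np.float64(-0.0302), 'y': np.float64(-0.0166), 'z': np.float64(0.2619), 'twist': np.float64(0.0002)}
```

```bash
python3 - <<'E'
s=open('h.py').read()
s=s.replace("d=R.T@(np.array([x,y,ztip+env.tips_ahead])-p)","g=p+0.155*R[:,2]; d=R.T@(np.array([x,y,ztip+env.tips_ahead-0.155])-g)")
open('h.py','w').write(s)
E
python3 - <<'E'
from h import *
plan(.441,.1253,.011,np.radians(-78.6))
print(np.round(env.read_state()['joint_positions'],3),np.round(env.read_state()['qvel'],3))
E
```

```text
t 4.53 pos [0.4479 0.123  0.25  ] yaw -78.5 tilt [ 0.0199 -0.0033 -0.9998] op 0.0513 F [-0.7 -0.   0.6]
{'x': np.float64(-0.0419), 'y': np.float64(-0.021), 'z': np.float64(0.2618), 'twist': np.float64(0.0002)}
[-0.475  0.341  0.136  2.178 -0.062  0.609 -1.667] [ 0.005 -0.015  0.003 -0.039  0.002 -0.002  0.004]
```

>>> servo_tool(
  commands=[
    {"x": -0.02, "y": -0.011, "z": 0.08, "twist": 0.0},
    {"x": -0.022, "y": -0.01, "z": 0.07, "twist": 0.0},
    {"x": 0.0, "y": 0.0, "z": 0.0, "twist": 0.0},
  ],
)

```text
t: 4.9
tool_pos: [0.4419, 0.127, 0.2139]
eef_rot: [0.002, 0.995, 0.101, 0.014]
wrist_force: [-0.5, -0.4, -0.6]
opening: 0.0513
```

Run:
```python
from h import *
plan(.441,.1253,.011,np.radians(-78.6))
print(np.round(env.read_state()['joint_positions'],3),np.round(env.read_state()['qvel'],3))
```

```text
t 4.9 pos [0.4419 0.127  0.2139] yaw -78.4 tilt [ 2.730e-02 -8.000e-04 -9.996e-01] op 0.0513 F [-0.5 -0.4 -0.6]
{'x': np.float64(-0.0244), 'y': np.float64(0.0012), 'z': np.float64(0.1176), 'twist': np.float64(0.0004)}
[-0.475  0.402  0.122  2.211 -0.077  0.507 -1.666] [ 0.004 -0.02   0.006 -0.04   0.004 -0.002  0.004]
```

>>> servo_tool(
  commands=[
    {"x": -0.016, "y": 0.001, "z": 0.06, "twist": 0.0},
    {"x": -0.012, "y": 0.0, "z": 0.06, "twist": 0.0},
    {"x": 0.0, "y": 0.0, "z": 0.0, "twist": 0.0},
  ],
)

```text
t: 5.28
tool_pos: [0.4402, 0.1261, 0.1866]
eef_rot: [0.001, 0.995, 0.101, 0.018]
wrist_force: [-0.4, -0.3, 0.7]
opening: 0.0512
```

Run:
```python
from h import *
plan(.441,.1253,.011,np.radians(-78.6))
im=env.get_image('wrist');cv2.imwrite('pics/w3.png',im[:,:,::-1])
```

```text
t 5.28 pos [0.4402 0.1261 0.1866] yaw -78.4 tilt [ 0.0359  0.0023 -0.9994] op 0.0512 F [-0.4 -0.3  0.7]
{'x': np.float64(-0.0199), 'y': np.float64(0.0007), 'z': np.float64(0.0086), 'twist': np.float64(0.0005)}
```

View pics/w3.png

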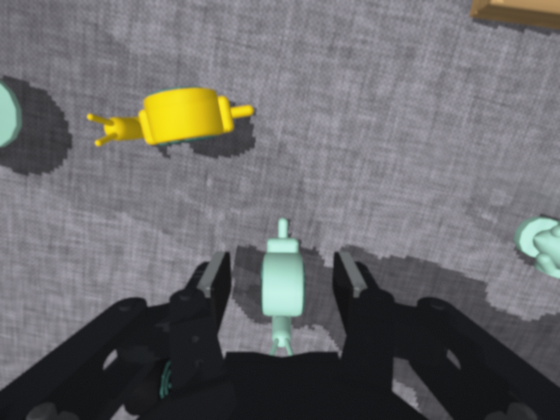

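>>> servo_tool(
  commands=[
    {"x": -0.024, "y": 0.0, "z": 0.01, "twist": 0.0},
    {"x": 0.0, "y": 0.0, "z": 0.0, "twist": 0.0},
  ],
)

```text
t: 5.58
tool_pos: [0.4356, 0.1252, 0.1859]
eef_rot: [0.0, 0.995, 0.101, 0.02]
wrist_force: [-0.3, 0.6, -0.2]
opening: 0.0514
```

>>> servo_tool(
  commands=[
    {"x": 0.0, "y": 0.0, "z": 0.0, "twist": 0.0},
    {"x": 0.0, "y": 0.0, "z": 0.0, "twist": 0.0},
    {"x": 0.0, "y": 0.0, "z": 0.0, "twist": 0.0},
    {"x": 0.0, "y": 0.0, "z": 0.0, "twist": 0.0},
  ],
  fingers=1.0,
)

```text
t: 6.08
tool_pos: [0.4359, 0.1253, 0.1866]
eef_rot: [-0.0, 0.995, 0.101, 0.021]
wrist_force: [0.2, 0.3, -0.9]
opening: 0.0181
```

Run:
```python
from h import *
plan(.441,.1253,.011,np.radians(-78.6))
```

```text
t 6.08 pos [0.4359 0.1253 0.1866] yaw -78.4 tilt [ 0.042   0.0046 -0.9991] op 0.0181 F [ 0.2  0.3 -0.9]
{'x': np.float64(-0.0065), 'y': np.float64(0.0017), 'z': np.float64(0.0093), 'twist': np.float64(0.0005)}
```

>>> servo_tool(
  commands=[
    {"x": 0.0, "y": 0.0, "z": -0.1, "twist": 0.0},
    {"x": 0.0, "y": 0.0, "z": -0.15, "twist": 0.0},
    {"x": 0.05, "y": 0.0, "z": -0.15, "twist": 0.0},
    {"x": 0.0, "y": 0.0, "z": 0.0, "twist": 0.0},
  ],
)

```text
t: 6.58
tool_pos: [0.4439, 0.1274, 0.289]
eef_rot: [0.0, 0.995, 0.101, 0.02]
wrist_force: [0.3, -0.4, 0.1]
opening: 0.0183
```

```bash
cat > tray.py <<'E'
from h import *
def fit(tag,name,i=0):
    m=np.load(f'pics/{tag}_cam.npy',allow_pickle=True).item()
    r=np.load(f'pics/{tag}_{name}_{i}.npy').astype(np.uint8)
    c=max(cv2.findContours(r,0,1)[0],key=len).reshape(-1,2)
    X=onz(m,c,.015)[:,:2]
    (cx,cy),(w,h),a=cv2.minAreaRect((X*1000).astype(np.float32))
    a=a%90; 
    if a>45:a-=90;
    elif True: pass
    if abs(((cv2.minAreaRect((X*1000).astype(np.float32))[2])-a))>45: w,h=h,w
    th=np.radians(a); u=np.array([np.cos(th),np.sin(th)])
    o=np.array([cx,cy])/1000-u*.0265
    print(name,'origin',o.round(4),'yaw',round(a,2),'size',round(w,1),round(h,1),'(expect 177x166)')
if __name__=='__main__':
    import sys; fit(*sys.argv[1:3])
E
python3 tray.py w1 snail_tray
python3 - <<'E'
from h import *
plan(.6,.2,.1)
E
```

```text
snail_tray origin [0.6538 0.2262] yaw -2.92 size 181.9 166.8 (expect 177x166)
t 6.58 pos [0.4439 0.1274 0.289 ] yaw -78.4 tilt [ 0.0396  0.0035 -0.9992] op 0.0183 F [ 0.3 -0.4  0.1]
{'x': np.float64(0.6425), 'y': np.float64(-0.1621), 'z': np.float64(0.0877)}
```

>>> servo_tool(
  commands=[
    {"x": 0.15, "y": -0.04, "z": 0.0, "twist": 0.02},
    {"x": 0.15, "y": -0.06, "z": 0.0, "twist": 0.021},
    {"x": 0.0, "y": 0.0, "z": 0.0, "twist": 0.0},
  ],
)

```text
t: 6.95
tool_pos: [0.5147, 0.1625, 0.2895]
eef_rot: [-0.001, 0.999, -0.032, 0.017]
wrist_force: [-0.0, -0.5, -0.4]
opening: 0.0178
```

Run:
```python
from h import *
plan(.652,.262,.1,np.radians(-92.9))
im=env.get_image('wrist');cv2.imwrite('pics/w4.png',im[:,:,::-1])
```

```text
t 6.95 pos [0.5147 0.1625 0.2895] yaw -93.6 tilt [ 0.0346  0.0018 -0.9994] op 0.0178 F [-0.  -0.5 -0.4]
{'x': np.float64(0.4991), 'y': np.float64(-0.4291), 'z': np.float64(0.0836), 'twist': np.float64(-0.002)}
```

View pics/w4.png

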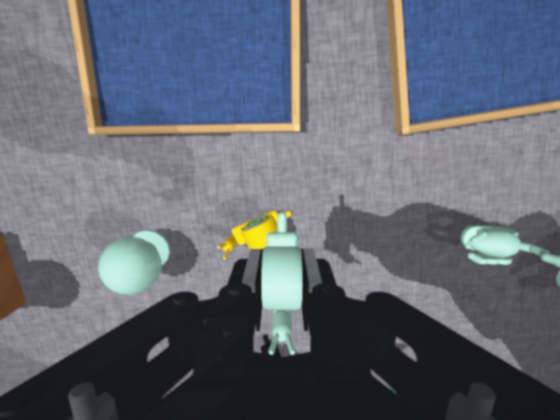

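Run:
```python
from h import *
m=env.camera_model('wrist')
im=cv2.imread('pics/w4.png');cv2.imwrite('pics/w4z.png',cv2.resize(im[0:150,50:450],None,fx=2,fy=2,interpolation=3))
for P in ((91,133),(299,131),(403,134)): print(P,onz(m,[P],.015)[0])
```

```text
(91, 133) [0.5942041  0.30784943 0.015     ]
(299, 131) [0.58497352 0.14458193 0.015     ]
(403, 134) [0.57757237 0.06328947 0.015     ]
```

View pics/w4z.png

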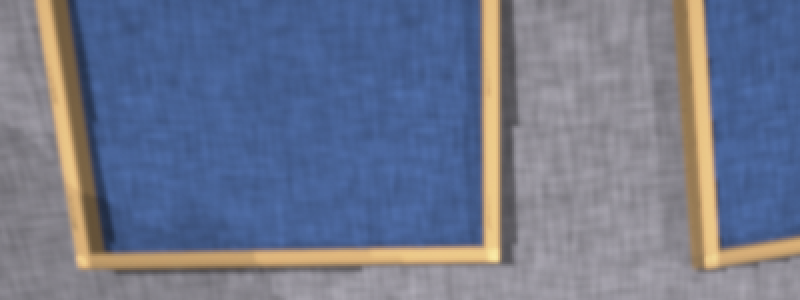

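>>> servo_tool(
  commands=[
    {"x": 0.17, "y": -0.14, "z": 0.0, "twist": -0.002},
    {"x": 0.17, "y": -0.15, "z": 0.0, "twist": 0.0},
    {"x": 0.16, "y": -0.14, "z": 0.0, "twist": 0.0},
    {"x": 0.0, "y": 0.0, "z": 0.0, "twist": 0.0},
  ],
)

```text
t: 7.5
tool_pos: [0.6412, 0.2605, 0.2862]
eef_rot: [0.002, 1.0, -0.025, 0.008]
wrist_force: [-0.2, -1.2, -1.0]
opening: 0.0179
```

Run:
```python
from h import *
plan(.652,.261,.018,np.radians(-92.9))
im=env.get_image('wrist');cv2.imwrite('pics/w5.png',im[:,:,::-1])
```

```text
t 7.5 pos [0.6412 0.2605 0.2862] yaw -92.9 tilt [ 0.0166 -0.0053 -0.9998] op 0.0179 F [-0.2 -1.2 -1. ]
{'x': np.float64(0.026), 'y': np.float64(-0.0086), 'z': np.float64(0.3797), 'twist': np.float64(0.0001)}
```

View pics/w5.png

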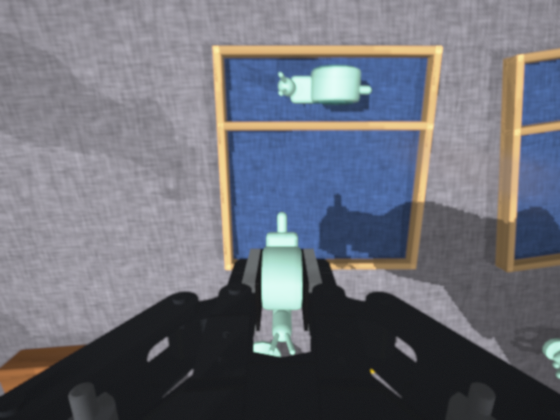

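>>> servo_tool(
  commands=[
    {"x": 0.013, "y": -0.004, "z": 0.1, "twist": 0.0},
    {"x": 0.013, "y": -0.004, "z": 0.12, "twist": 0.0},
    {"x": 0.0, "y": 0.0, "z": 0.08, "twist": 0.0},
    {"x": 0.0, "y": 0.0, "z": 0.0, "twist": 0.0},
  ],
)

```text
t: 8.05
tool_pos: [0.6429, 0.2539, 0.2075]
eef_rot: [0.006, 1.0, -0.027, 0.003]
wrist_force: [-0.2, 0.7, -0.0]
opening: 0.0181
```

Run:
```python
from h import *
plan(.652,.261,.0195,np.radians(-92.9))
```

```text
t 8.05 pos [0.6429 0.2539 0.2075] yaw -93.1 tilt [ 0.006  -0.0118 -0.9999] op 0.0181 F [-0.2  0.7 -0. ]
{'x': np.float64(0.0303), 'y': np.float64(-0.0381), 'z': np.float64(0.0583), 'twist': np.float64(-0.0006)}
```

>>> servo_tool(
  commands=[
    {"x": 0.032, "y": -0.042, "z": 0.0, "twist": 0.0},
    {"x": 0.0, "y": 0.0, "z": 0.03, "twist": 0.0},
    {"x": 0.0, "y": 0.0, "z": 0.0, "twist": 0.0},
  ],
)

```text
t: 8.43
tool_pos: [0.6526, 0.2646, 0.2022]
eef_rot: [0.005, 1.0, -0.027, 0.005]
wrist_force: [-0.5, -0.8, -0.3]
opening: 0.0175
```

Run:
```python
from h import *
plan(.652,.261,.0195,np.radians(-92.9))
im=env.get_image('wrist');cv2.imwrite('pics/w6.png',im[:,:,::-1])
```

```text
t 8.43 pos [0.6526 0.2646 0.2022] yaw -93.1 tilt [ 0.0095 -0.01   -0.9999] op 0.0175 F [-0.5 -0.8 -0.3]
{'x': np.float64(-0.0081), 'y': np.float64(0.0084), 'z': np.float64(0.0374), 'twist': np.float64(-0.0006)}
```

View pics/w6.png

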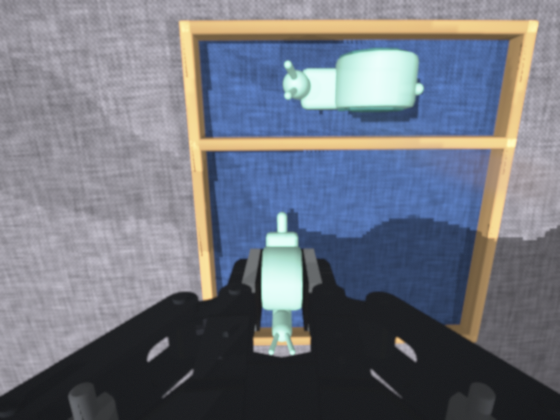

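>>> servo_tool(
  commands=[
    {"x": 0.0, "y": 0.0, "z": 0.02, "twist": 0.0},
    {"x": 0.0, "y": 0.0, "z": 0.015, "twist": 0.0},
    {"x": 0.0, "y": 0.0, "z": 0.0, "twist": 0.0},
  ],
)

```text
t: 8.85
tool_pos: [0.6529, 0.2648, 0.194]
eef_rot: [0.004, 1.0, -0.027, 0.006]
wrist_force: [-0.1, -0.1, -0.5]
opening: 0.0179
```

Run:
```python
from h import *
plan(.652,.261,.0195,np.radians(-92.9))
```

```text
t 8.85 pos [0.6529 0.2648 0.194 ] yaw -93.1 tilt [ 0.0113 -0.009  -0.9999] op 0.0179 F [-0.1 -0.1 -0.5]
{'x': np.float64(-0.0103), 'y': np.float64(0.0102), 'z': np.float64(0.0044), 'twist': np.float64(-0.0006)}
```

>>> servo_tool(
  commands=[
    {"x": 0.0, "y": 0.0, "z": 0.009, "twist": 0.0},
    {"x": 0.0, "y": 0.0, "z": 0.0, "twist": 0.0},
  ],
)

```text
t: 9.1
tool_pos: [0.6532, 0.2648, 0.1922]
eef_rot: [0.004, 1.0, -0.027, 0.006]
wrist_force: [-0.7, 0.3, 1.2]
opening: 0.018
```

Release slightly (to about 45 mm opening).

>>> servo_tool(
  commands=[
    {"x": 0.0, "y": 0.0, "z": 0.0, "twist": 0.0},
    {"x": 0.0, "y": 0.0, "z": 0.0, "twist": 0.0},
    {"x": 0.0, "y": 0.0, "z": 0.0, "twist": 0.0},
  ],
  fingers=0.6,
)

```text
t: 9.48
tool_pos: [0.6532, 0.2647, 0.1921]
eef_rot: [0.004, 1.0, -0.027, 0.006]
wrist_force: [0.3, 0.7, 0.1]
opening: 0.0343
```

Run:
```python
from h import *
plan(.652,.261,.0195,np.radians(-92.9))
im=env.get_image('wrist');cv2.imwrite('pics/w7.png',im[:,:,::-1])
```

```text
t 9.47 pos [0.6532 0.2647 0.1921] yaw -93.1 tilt [ 0.012  -0.0088 -0.9999] op 0.0343 F [0.3 0.7 0.1]
{'x': np.float64(-0.0116), 'y': np.float64(0.01), 'z': np.float64(-0.0034), 'twist': np.float64(-0.0006)}
```

View pics/w7.png

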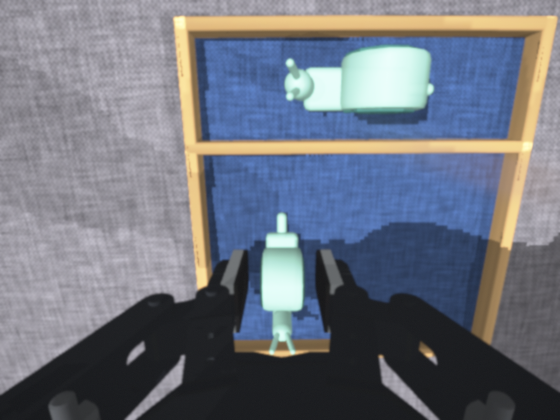

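>>> servo_tool(
  commands=[
    {"x": 0.0, "y": 0.0, "z": -0.06, "twist": 0.0},
    {"x": 0.0, "y": 0.0, "z": -0.12, "twist": 0.0},
    {"x": 0.0, "y": 0.0, "z": -0.15, "twist": 0.0},
    {"x": 0.0, "y": 0.0, "z": -0.15, "twist": 0.0},
  ],
)

```text
t: 10.02
tool_pos: [0.651, 0.2656, 0.3146]
eef_rot: [0.005, 1.0, -0.027, 0.004]
wrist_force: [-0.0, 0.6, 0.4]
opening: 0.0339
```

Run:
```python
from h import *
plan(.491,.285,.13)
im=env.get_image('wrist');cv2.imwrite('pics/w8.png',im[:,:,::-1])
```

```text
t 10.03 pos [0.651  0.2656 0.3146] yaw -93.1 tilt [ 0.0071 -0.0111 -0.9999] op 0.0339 F [-0.   0.6  0.4]
{'x': np.float64(-0.6486), 'y': np.float64(-0.0499), 'z': np.float64(0.0394)}
```

View pics/w8.png

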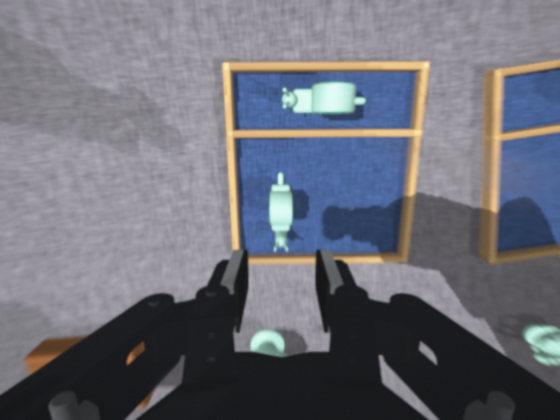

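Run:
```python
from h import *
m=env.camera_model('wrist')
print(onz(m,[(40,342),(143,342),(160,375)],.03))
A=[];b=[]
for c,uv in (('scene',(445,278)),('side',(148,273))):
    cc,d=ray(env.camera_model(c),[uv]);d=d[0]/np.linalg.norm(d[0]);P=np.eye(3)-np.outer(d,d);A.append(P);b.append(P@cc)
print(np.linalg.solve(sum(A),sum(b)))
```

```text
[[0.52809247 0.51712981 0.03      ]
 [0.52245401 0.41239566 0.03      ]
 [0.48089597 0.40192709 0.03      ]]
[0.48223209 0.4657209  0.04738699]
```

>>> servo_tool(
  commands=[
    {"x": -0.2, "y": -0.01, "z": 0.0, "twist": 0.0},
    {"x": -0.2, "y": -0.02, "z": 0.0, "twist": 0.0},
    {"x": -0.1, "y": 0.0, "z": 0.0, "twist": 0.0},
    {"x": 0.0, "y": 0.0, "z": 0.0, "twist": 0.0},
  ],
  fingers=0.0,
)

```text
t: 10.58
tool_pos: [0.526, 0.2805, 0.3249]
eef_rot: [0.0, 1.0, -0.028, 0.013]
wrist_force: [0.2, -0.4, 0.6]
opening: 0.0855
```

```bash
python3 look.py w9 mushroom,light_mill
python3 - <<'E'
from h import *
plan(.491,.285,.13)
E
```

```text
mushroom 0.57 [279. 246.  48.  54.] cen [277.  247.8] xy@20 [0.4877 0.2876] rgb [156. 199. 185.] area 2190
light_mill 0.62 [ 78. 291. 156. 139.] cen [ 75.2 273.6] xy@20 [0.4713 0.4903] rgb [141. 105.  75.] area 11692
t 10.72 pos [0.5285 0.2798 0.3246] yaw -93.4 tilt [ 0.0278 -0.0017 -0.9996] op 0.0855 F [ 0.2 -0.  -0.7]
{'x': np.float64(-0.1707), 'y': np.float64(-0.0122), 'z': np.float64(0.0802)}
```

View pics/w9_o.png

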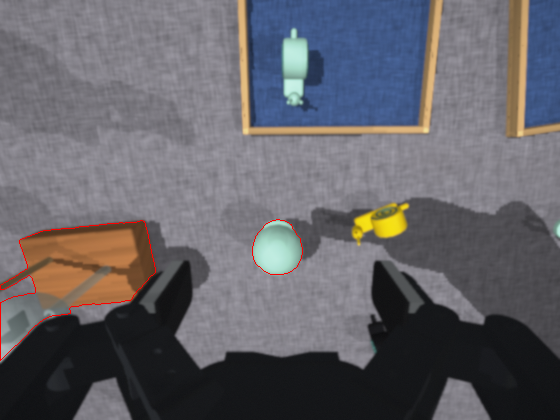

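Run:
```python
from h import *
m=np.load('pics/w9_cam.npy',allow_pickle=True).item()
print(onz(m,[(277,250.5)],.036))
X=onz(m,[(277,250.5)],.036)[0]
plan(X[0],X[1],.10)
```

```text
[[0.49143061 0.28720107 0.036     ]]
t 10.72 pos [0.5285 0.2798 0.3246] yaw -93.4 tilt [ 0.0278 -0.0017 -0.9996] op 0.0855 F [ 0.2 -0.  -0.7]
{'x': np.float64(-0.1728), 'y': np.float64(-0.0211), 'z': np.float64(0.2002)}
```

>>> servo_tool(
  commands=[
    {"x": -0.11, "y": -0.015, "z": 0.05, "twist": 0.0},
    {"x": -0.065, "y": -0.006, "z": 0.09, "twist": 0.0},
    {"x": 0.0, "y": 0.0, "z": 0.06, "twist": 0.0},
    {"x": 0.0, "y": 0.0, "z": 0.0, "twist": 0.0},
  ],
  fingers=0.2,
)

```text
t: 11.22
tool_pos: [0.492, 0.2862, 0.2728]
eef_rot: [0.0, 0.999, -0.033, 0.017]
wrist_force: [-0.2, 0.2, 0.3]
opening: 0.0679
```

Run:
```python
from h import *
plan(.4914,.2872,.014)
```

```text
t 11.22 pos [0.492  0.2862 0.2728] yaw -93.7 tilt [ 0.0341 -0.0012 -0.9994] op 0.0679 F [-0.2  0.2  0.3]
{'x': np.float64(-0.0353), 'y': np.float64(-0.0028), 'z': np.float64(0.3408)}
```

>>> servo_tool(
  commands=[
    {"x": -0.02, "y": 0.0, "z": 0.1, "twist": 0.0},
    {"x": -0.02, "y": 0.0, "z": 0.09, "twist": 0.0},
    {"x": 0.0, "y": 0.0, "z": 0.0, "twist": 0.0},
  ],
)

```text
t: 11.6
tool_pos: [0.4885, 0.2864, 0.226]
eef_rot: [-0.001, 0.999, -0.035, 0.02]
wrist_force: [0.0, -0.8, 0.4]
opening: 0.0686
```

Run:
```python
from h import *
plan(.4914,.2872,.014)
im=env.get_image('wrist');cv2.imwrite('pics/w10.png',im[:,:,::-1])
```

```text
t 11.6 pos [0.4885 0.2864 0.226 ] yaw -94.0 tilt [ 0.0407  0.001  -0.9992] op 0.0686 F [ 0.  -0.8  0.4]
{'x': np.float64(-0.0201), 'y': np.float64(-0.001), 'z': np.float64(0.1541)}
```

View pics/w10.png

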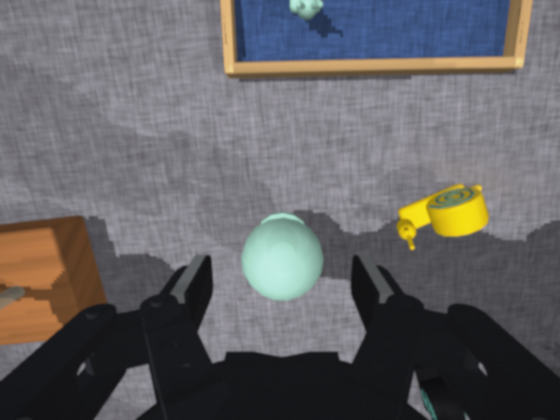

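>>> servo_tool(
  commands=[
    {"x": -0.02, "y": 0.0, "z": 0.08, "twist": 0.0},
    {"x": -0.018, "y": 0.0, "z": 0.065, "twist": 0.0},
    {"x": 0.0, "y": 0.0, "z": 0.0, "twist": 0.0},
  ],
)

```text
t: 12.02
tool_pos: [0.4846, 0.2879, 0.1931]
eef_rot: [-0.004, 0.999, -0.036, 0.025]
wrist_force: [0.0, 0.2, 0.2]
opening: 0.0685
```

Run:
```python
from h import *
plan(.4914,.2872,.013)
im=env.get_image('wrist');cv2.imwrite('pics/w11.png',im[:,:,::-1])
```

```text
t 12.03 pos [0.4846 0.2879 0.1931] yaw -94.1 tilt [ 0.0503  0.0065 -0.9987] op 0.0685 F [0.  0.2 0.2]
{'x': np.float64(-0.0049), 'y': np.float64(0.0074), 'z': np.float64(0.0271)}
```

View pics/w11.png

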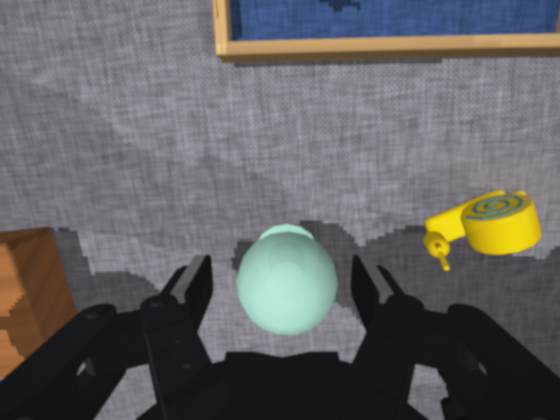

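>>> servo_tool(
  commands=[
    {"x": -0.004, "y": 0.006, "z": 0.036, "twist": 0.0},
    {"x": 0.0, "y": 0.0, "z": 0.0, "twist": 0.0},
  ],
)

```text
t: 12.32
tool_pos: [0.4853, 0.2867, 0.1854]
eef_rot: [-0.005, 0.999, -0.036, 0.027]
wrist_force: [-0.8, -0.9, -0.9]
opening: 0.0682
```

>>> servo_tool(
  commands=[
    {"x": 0.0, "y": 0.0, "z": 0.0, "twist": 0.0},
    {"x": 0.0, "y": 0.0, "z": 0.0, "twist": 0.0},
    {"x": 0.0, "y": 0.0, "z": 0.0, "twist": 0.0},
    {"x": 0.0, "y": 0.0, "z": 0.0, "twist": 0.0},
  ],
  fingers=1.0,
)

```text
t: 12.82
tool_pos: [0.4855, 0.2869, 0.186]
eef_rot: [-0.006, 0.999, -0.036, 0.027]
wrist_force: [-0.5, 0.6, 0.0]
opening: 0.0443
```

Run:
```python
from h import *
plan(.4914,.2872,.013)
im=env.get_image('wrist');cv2.imwrite('pics/w12.png',im[:,:,::-1])
```

```text
t 12.82 pos [0.4855 0.2869 0.186 ] yaw -94.1 tilt [ 0.0549  0.0094 -0.9984] op 0.0443 F [-0.5  0.6  0. ]
{'x': np.float64(-0.0102), 'y': np.float64(0.0052), 'z': np.float64(-0.0011)}
```

View pics/w12.png

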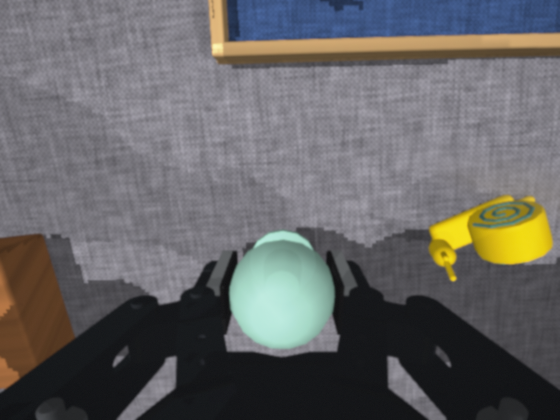

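>>> servo_tool(
  commands=[
    {"x": 0.0, "y": 0.0, "z": -0.1, "twist": 0.0},
    {"x": 0.02, "y": 0.0, "z": -0.2, "twist": 0.0},
    {"x": 0.04, "y": 0.0, "z": -0.17, "twist": 0.0},
    {"x": 0.0, "y": 0.0, "z": 0.0, "twist": 0.0},
  ],
)

```text
t: 13.38
tool_pos: [0.4939, 0.2847, 0.3064]
eef_rot: [-0.005, 0.999, -0.036, 0.026]
wrist_force: [1.0, 0.7, -1.7]
opening: 0.0444
```

Run:
```python
from h import *
m=dict(intrinsics=np.array([[304.80143196,0,281.47298908],[0,304.80143196,209.84963789],[0,0,1]]),dist=np.array([-0.01140879,0,0,0,0]),R=np.array([[ 9.99998592e-01, -7.97149652e-04, -1.47647000e-03],
       [-3.49132736e-04, -9.59534522e-01,  2.81590800e-01],
       [-1.64119394e-03, -2.81589888e-01, -9.59533450e-01]]),t=np.array([-0.6744899 , -0.03582961,  0.37973233]))
print(onz(m,[(201,129),(222,260),(354,112),(358,248),(219,294),(349,302)],.015))
plan(.62,.01,.13)
```

```text
[[ 0.58288441  0.0628413   0.015     ]
 [ 0.59775794 -0.10053851  0.015     ]
 [ 0.75592495  0.08116397  0.015     ]
 [ 0.77186933 -0.08383514  0.015     ]
 [ 0.59092152 -0.15033039  0.015     ]
 [ 0.76533178 -0.16256316  0.015     ]]
t 13.38 pos [0.4939 0.2847 0.3064] yaw -94.1 tilt [ 0.0527  0.0078 -0.9986] op 0.0444 F [ 1.   0.7 -1.7]
{'x': np.float64(0.5488), 'y': np.float64(1.0671), 'z': np.float64(0.0293)}
```

>>> servo_tool(
  commands=[
    {"x": 0.1, "y": 0.17, "z": 0.0, "twist": 0.0},
    {"x": 0.14, "y": 0.2, "z": 0.0, "twist": 0.0},
    {"x": 0.14, "y": 0.2, "z": 0.0, "twist": 0.0},
    {"x": 0.1, "y": 0.2, "z": 0.0, "twist": 0.0},
    {"x": 0.08, "y": 0.18, "z": 0.0, "twist": 0.0},
  ],
)

```text
t: 14.0
tool_pos: [0.6171, 0.0386, 0.3045]
eef_rot: [-0.005, 0.999, -0.029, 0.021]
wrist_force: [0.3, -0.3, -1.3]
opening: 0.0446
```

Run:
```python
from h import *
plan(.646,-.013,.08)
im=env.get_image('wrist');cv2.imwrite('pics/w13.png',im[:,:,::-1])
```

```text
t 14.0 pos [0.6171 0.0386 0.3045] yaw -93.3 tilt [ 0.0431  0.0097 -0.999 ] op 0.0446 F [ 0.3 -0.3 -1.3]
{'x': np.float64(0.0921), 'y': np.float64(0.2093), 'z': np.float64(0.2067)}
```

View pics/w13.png

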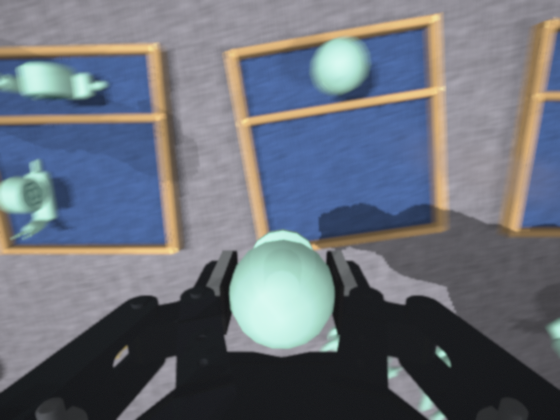

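>>> servo_tool(
  commands=[
    {"x": 0.05, "y": 0.11, "z": 0.05, "twist": 0.0},
    {"x": 0.04, "y": 0.1, "z": 0.1, "twist": 0.0},
    {"x": 0.01, "y": 0.0, "z": 0.08, "twist": 0.0},
    {"x": 0.0, "y": 0.0, "z": 0.0, "twist": 0.0},
  ],
)

```text
t: 14.55
tool_pos: [0.6413, -0.0254, 0.2414]
eef_rot: [-0.002, 0.999, -0.035, 0.019]
wrist_force: [-0.1, 0.1, -0.4]
opening: 0.0443
```

Run:
```python
from h import *
plan(.646,-.013,.022)
im=env.get_image('wrist');cv2.imwrite('pics/w14.png',im[:,:,::-1])
```

```text
t 14.55 pos [ 0.6413 -0.0254  0.2414] yaw -94.0 tilt [ 0.0377  0.0035 -0.9993] op 0.0443 F [-0.1  0.1 -0.4]
{'x': np.float64(-0.0149), 'y': np.float64(-0.0458), 'z': np.float64(0.1844)}
```

View pics/w14.png

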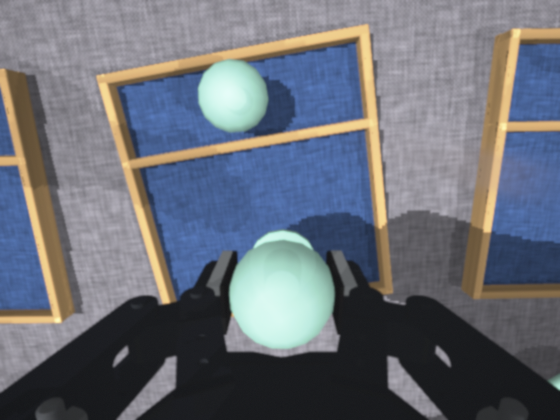

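>>> servo_tool(
  commands=[
    {"x": 0.0, "y": -0.03, "z": 0.08, "twist": 0.0},
    {"x": 0.0, "y": -0.01, "z": 0.07, "twist": 0.0},
    {"x": 0.0, "y": 0.0, "z": 0.02, "twist": 0.0},
    {"x": 0.0, "y": 0.0, "z": 0.0, "twist": 0.0},
  ],
)

```text
t: 15.1
tool_pos: [0.6441, -0.0102, 0.1982]
eef_rot: [-0.003, 0.999, -0.032, 0.02]
wrist_force: [0.4, -0.2, -0.3]
opening: 0.0445
```

Run:
```python
from h import *
plan(.646,-.013,.0185)
```

```text
t 15.1 pos [ 0.6441 -0.0102  0.1982] yaw -93.7 tilt [ 0.0408  0.0055 -0.9992] op 0.0445 F [ 0.4 -0.2 -0.3]
{'x': np.float64(-0.0179), 'y': np.float64(0.016), 'z': np.float64(0.0248)}
```

>>> servo_tool(
  commands=[
    {"x": 0.0, "y": 0.0, "z": 0.022, "twist": 0.0},
    {"x": 0.0, "y": 0.0, "z": 0.006, "twist": 0.0},
    {"x": 0.0, "y": 0.0, "z": 0.0, "twist": 0.0},
  ],
)

```text
t: 15.48
tool_pos: [0.6449, -0.0107, 0.1917]
eef_rot: [-0.003, 0.999, -0.032, 0.021]
wrist_force: [0.1, 0.7, -0.3]
opening: 0.0444
```

>>> servo_tool(
  commands=[
    {"x": 0.0, "y": 0.0, "z": 0.0, "twist": 0.0},
    {"x": 0.0, "y": 0.0, "z": 0.0, "twist": 0.0},
    {"x": 0.0, "y": 0.0, "z": 0.0, "twist": 0.0},
  ],
  fingers=0.25,
)

```text
t: 15.85
tool_pos: [0.6453, -0.011, 0.1927]
eef_rot: [-0.003, 0.999, -0.033, 0.022]
wrist_force: [-0.0, 0.1, -0.1]
opening: 0.0641
```

>>> servo_tool(
  commands=[
    {"x": 0.0, "y": 0.0, "z": -0.06, "twist": 0.0},
    {"x": 0.0, "y": 0.0, "z": -0.1, "twist": 0.0},
    {"x": 0.0, "y": 0.0, "z": -0.15, "twist": 0.0},
    {"x": 0.0, "y": 0.0, "z": -0.15, "twist": 0.0},
  ],
)

```text
t: 16.35
tool_pos: [0.6393, -0.0117, 0.3107]
eef_rot: [-0.003, 0.999, -0.033, 0.02]
wrist_force: [0.7, -0.3, 0.5]
opening: 0.0643
```

```bash
python3 look.py w15 mushroom,swan_small,swan_large
python3 - <<'E'
from h import *
plan(.482,-.02,.12)
E
```

```text
mushroom 0.69 [282. 211.  55.  57.] cen [281.1 211.9] xy@20 [ 0.6447 -0.009 ] rgb [173. 216. 205.] area 2536
swan_small 0.94 [294. 352.  41.  13.] cen [294.1 348.1] xy@20 [ 0.5028 -0.0127] rgb [134. 166. 156.] area 405
swan_small 0.2 [531. 342.  54.  65.] cen [538.2 338.6] xy@20 [ 0.4976 -0.2569] rgb [121. 156. 145.] area 2106
swan_large 0.62 [425. 394.  54.  52.] cen [424.9 393.8] xy@20 [ 0.4379 -0.1468] rgb [140. 174. 163.] area 1178
t 16.55 pos [ 0.6395 -0.0116  0.3101] yaw -93.7 tilt [ 0.0419  0.0053 -0.9991] op 0.0642 F [-0.4 -0.2  0.2]
{'x': np.float64(-0.6543), 'y': np.float64(0.0799), 'z': np.float64(0.0398)}
```

View pics/w15_o.png

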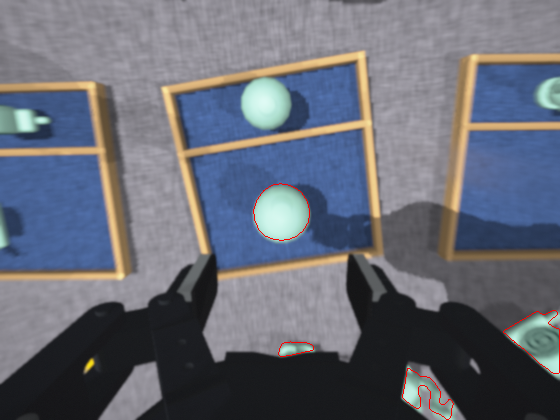

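Mushroom stands at (282,211) in its bay. I'll turn back and look at the swans next.

>>> servo_tool(
  commands=[
    {"x": -0.15, "y": 0.03, "z": 0.0, "twist": 0.0},
    {"x": -0.15, "y": 0.02, "z": 0.0, "twist": 0.0},
    {"x": -0.1, "y": 0.0, "z": 0.0, "twist": -0.0295},
    {"x": 0.0, "y": 0.0, "z": 0.0, "twist": -0.0295},
    {"x": 0.0, "y": 0.0, "z": 0.0, "twist": -0.0295},
  ],
)

```text
t: 17.18
tool_pos: [0.5326, -0.017, 0.3003]
eef_rot: [0.002, 0.968, 0.249, 0.015]
wrist_force: [0.6, -0.7, -0.3]
opening: 0.0642
```

>>> servo_tool(
  commands=[
    {"x": 0.0, "y": 0.0, "z": 0.0, "twist": -0.0295},
    {"x": 0.0, "y": 0.0, "z": 0.0, "twist": -0.0295},
    {"x": 0.0, "y": 0.0, "z": 0.0, "twist": -0.0295},
    {"x": 0.0, "y": 0.0, "z": 0.0, "twist": -0.0295},
    {"x": 0.0, "y": 0.0, "z": 0.0, "twist": -0.0295},
  ],
)

```text
t: 17.8
tool_pos: [0.5294, -0.0168, 0.2945]
eef_rot: [0.004, 0.752, 0.659, 0.007]
wrist_force: [-0.3, -0.4, -0.0]
opening: 0.0638
```

```bash
python3 look.py w16 swan_small,swan_large,snail_large
python3 - <<'E'
from h import *
plan(.482,-.02,.12,0)
E
```

```text
swan_small 0.89 [220. 229.  38.  82.] cen [222.  217.5] xy@20 [ 0.4838 -0.0153] rgb [159. 201. 188.] area 1838
swan_small 0.47 [217. 329.  27.  53.] cen [218.4 327.1] xy@20 [ 0.4605 -0.1207] rgb [150. 192. 179.] area 1032
swan_large 0.84 [216. 328.  32.  52.] cen [218.3 327.9] xy@20 [ 0.4602 -0.1215] rgb [151. 193. 179.] area 1037
snail_large 0.34 [431. 190.  73.  58.] cen [430.6 188.5] xy@20 [ 0.6587 -0.0139] rgb [155. 199. 186.] area 3496
t 18.0 pos [ 0.5297 -0.017   0.2949] yaw -8.1 tilt [ 0.0171  0.004  -0.9998] op 0.0639 F [-0.6  0.2 -0.4]
{'x': np.float64(-0.0425), 'y': np.float64(-0.1974), 'z': np.float64(0.0028), 'twist': np.float64(-0.0224)}
```

View pics/w16_o.png

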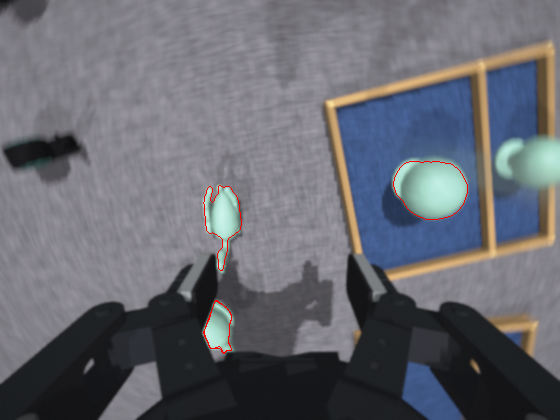

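Run:
```python
from h import *
m=np.load('pics/w16_cam.npy',allow_pickle=True).item()
im=cv2.imread('pics/w16.png');cv2.imwrite('pics/w16z.png',cv2.resize(im[170:370,130:330],None,fx=3,fy=3,interpolation=3))
```

```text
(no output)
```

View pics/w16z.png

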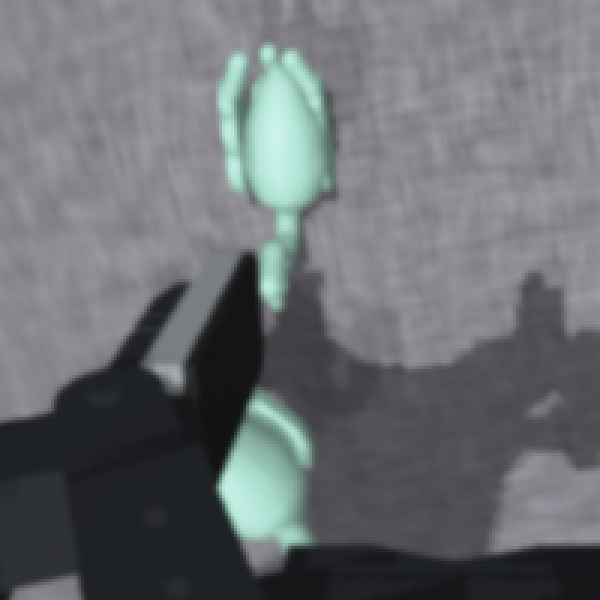

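Run:
```python
from h import *
m=np.load('pics/w16_cam.npy',allow_pickle=True).item()
px=lambda z:(130+z[0]/3,170+z[1]/3)
t=onz(m,[px((267,50))],.022)[0];n=onz(m,[px((290,215))],.018)[0];b=onz(m,[px((275,303))],.046)[0]
L=onz(m,[px((225,130))],.02)[0];Rr=onz(m,[px((330,160))],.02)[0]
print(t,n,b,L,Rr)
for q in (n,b): print(np.degrees(np.arctan2(q[1]-t[1],q[0]-t[0])),np.linalg.norm(q-t))
print((L+Rr)/2)
```

```text
[0.48665681 0.01132886 0.022     ] [ 0.48326727 -0.037943    0.018     ] [ 0.48125543 -0.05134741  0.046     ] [ 0.47042769 -0.00974676  0.02      ] [ 0.49783961 -0.02239768  0.02      ]
-93.9353257210334 0.04955002655864295
-94.92552353346436 0.06733119518237668
[ 0.48413365 -0.01607222  0.02      ]
```

Run:
```python
from h import *
plan(.4843,-.0165,.06,np.radians(-4.5))
```

```text
t 18.0 pos [ 0.5297 -0.017   0.2949] yaw -8.1 tilt [ 0.0171  0.004  -0.9998] op 0.0639 F [-0.6  0.2 -0.4]
{'x': np.float64(-0.0289), 'y': np.float64(-0.1942), 'z': np.float64(0.243), 'twist': np.float64(-0.0099)}
```

>>> servo_tool(
  commands=[
    {"x": -0.02, "y": -0.1, "z": 0.03, "twist": -0.01},
    {"x": -0.01, "y": -0.1, "z": 0.06, "twist": 0.0},
    {"x": 0.0, "y": 0.0, "z": 0.06, "twist": 0.0},
    {"x": 0.0, "y": 0.0, "z": 0.0, "twist": 0.0},
  ],
  fingers=0.3,
)

```text
t: 18.5
tool_pos: [0.4795, -0.0187, 0.255]
eef_rot: [0.005, 0.736, 0.677, 0.008]
wrist_force: [0.9, 0.2, 0.9]
opening: 0.0596
```

Run:
```python
from h import *
plan(.4843,-.0165,.008,np.radians(-4.5))
im=env.get_image('wrist');cv2.imwrite('pics/w17.png',im[:,:,::-1])
```

```text
t 18.5 pos [ 0.4795 -0.0187  0.255 ] yaw -4.8 tilt [ 0.018   0.0037 -0.9998] op 0.0596 F [0.9 0.2 0.9]
{'x': np.float64(0.0056), 'y': np.float64(0.0024), 'z': np.float64(0.2948), 'twist': np.float64(-0.0009)}
```

View pics/w17.png

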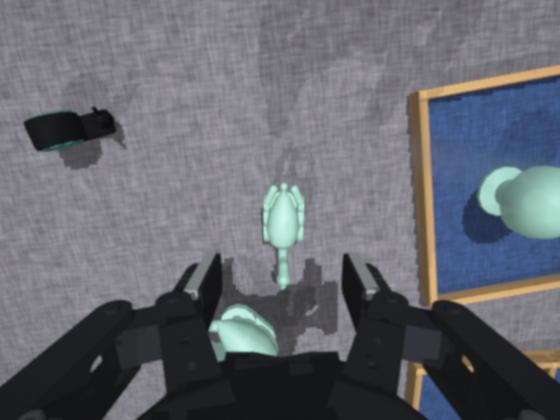

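>>> servo_tool(
  commands=[
    {"x": 0.003, "y": 0.0, "z": 0.1, "twist": 0.0},
    {"x": 0.003, "y": 0.0, "z": 0.1, "twist": 0.0},
    {"x": 0.0, "y": 0.0, "z": 0.03, "twist": 0.0},
    {"x": 0.0, "y": 0.0, "z": 0.0, "twist": 0.0},
  ],
)

```text
t: 19.05
tool_pos: [0.486, -0.0166, 0.199]
eef_rot: [0.008, 0.737, 0.676, 0.012]
wrist_force: [-0.3, -0.0, -0.3]
opening: 0.06
```

Run:
```python
from h import *
plan(.4843,-.0165,.008,np.radians(-4.5))
im=env.get_image('wrist');cv2.imwrite('pics/w18.png',im[:,:,::-1])
```

```text
t 19.05 pos [ 0.486  -0.0166  0.199 ] yaw -5.0 tilt [ 0.0277  0.0039 -0.9996] op 0.06 F [-0.3 -0.  -0.3]
{'x': np.float64(-0.0047), 'y': np.float64(-0.0257), 'z': np.float64(0.07), 'twist': np.float64(-0.0013)}
```

View pics/w18.png

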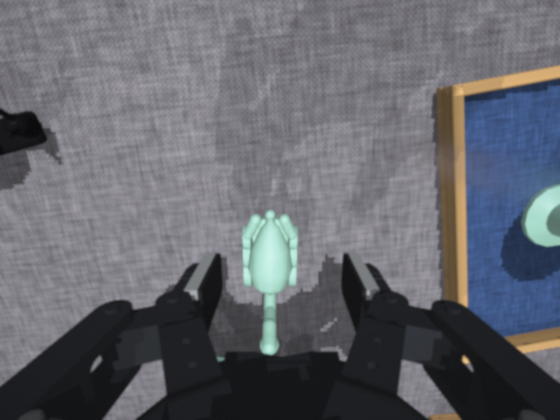

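>>> servo_tool(
  commands=[
    {"x": -0.004, "y": -0.03, "z": 0.045, "twist": 0.0},
    {"x": 0.0, "y": 0.0, "z": 0.025, "twist": 0.0},
    {"x": 0.0, "y": 0.0, "z": 0.0, "twist": 0.0},
  ],
)

```text
t: 19.48
tool_pos: [0.4791, -0.0169, 0.182]
eef_rot: [0.009, 0.737, 0.676, 0.013]
wrist_force: [-0.0, -0.9, -1.1]
opening: 0.0601
```

Run:
```python
from h import *
plan(.4843,-.0165,.008,np.radians(-4.5))
im=env.get_image('wrist');cv2.imwrite('pics/w19.png',im[:,:,::-1])
```

```text
t 19.48 pos [ 0.4791 -0.0169  0.182 ] yaw -5.0 tilt [ 0.0313  0.0039 -0.9995] op 0.0601 F [-0.  -0.9 -1.1]
{'x': np.float64(-0.0006), 'y': np.float64(0.0013), 'z': np.float64(0.0026), 'twist': np.float64(-0.0013)}
```

View pics/w19.png

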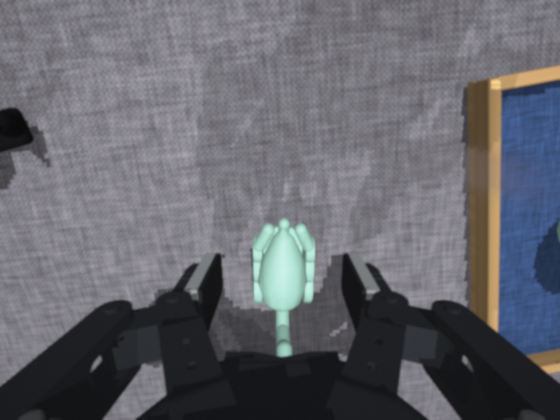

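>>> servo_tool(
  commands=[
    {"x": 0.0, "y": 0.0, "z": 0.0, "twist": 0.0},
    {"x": 0.0, "y": 0.0, "z": 0.0, "twist": 0.0},
    {"x": 0.0, "y": 0.0, "z": 0.0, "twist": 0.0},
    {"x": 0.0, "y": 0.0, "z": 0.0, "twist": 0.0},
  ],
  fingers=1.0,
)

```text
t: 20.02
tool_pos: [0.4795, -0.017, 0.1827]
eef_rot: [0.01, 0.737, 0.676, 0.013]
wrist_force: [0.5, -0.2, -0.7]
opening: 0.0265
```

>>> servo_tool(
  commands=[
    {"x": 0.0, "y": 0.0, "z": -0.08, "twist": 0.0},
    {"x": 0.0, "y": 0.02, "z": -0.18, "twist": 0.0},
    {"x": 0.0, "y": 0.05, "z": -0.2, "twist": 0.0},
    {"x": 0.0, "y": 0.0, "z": 0.0, "twist": 0.0},
  ],
)

```text
t: 20.52
tool_pos: [0.4934, -0.0189, 0.3007]
eef_rot: [0.009, 0.737, 0.676, 0.013]
wrist_force: [0.2, -0.3, -0.3]
opening: 0.0263
```

Run:
```python
from h import *
plan(.65,-.17,.14,np.radians(-90))
im=env.get_image('wrist');cv2.imwrite('pics/w20.png',im[:,:,::-1])
```

```text
t 20.52 pos [ 0.4934 -0.0189  0.3007] yaw -5.0 tilt [ 0.0304  0.004  -0.9995] op 0.0263 F [ 0.2 -0.3 -0.3]
{'x': np.float64(-0.5515), 'y': np.float64(0.6592), 'z': np.float64(-0.0344), 'twist': np.float64(0.2362)}
```

View pics/w20.png

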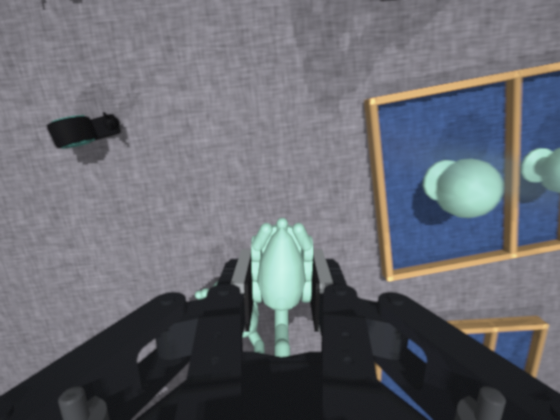

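>>> servo_tool(
  commands=[
    {"x": 0.0, "y": 0.15, "z": 0.0, "twist": 0.0},
    {"x": 0.0, "y": 0.15, "z": 0.0, "twist": 0.028},
    {"x": 0.0, "y": 0.0, "z": 0.0, "twist": 0.0295},
    {"x": 0.0, "y": 0.0, "z": 0.0, "twist": 0.0295},
    {"x": 0.0, "y": 0.0, "z": 0.0, "twist": 0.0295},
  ],
)

```text
t: 21.2
tool_pos: [0.5642, -0.0259, 0.2908]
eef_rot: [-0.0, 0.932, 0.362, 0.004]
wrist_force: [-0.8, -0.6, 0.5]
opening: 0.0262
```

>>> servo_tool(
  commands=[
    {"x": 0.0, "y": 0.0, "z": 0.0, "twist": 0.0295},
    {"x": 0.0, "y": 0.0, "z": 0.0, "twist": 0.0295},
    {"x": 0.0, "y": 0.0, "z": 0.0, "twist": 0.0295},
    {"x": 0.0, "y": 0.0, "z": 0.0, "twist": 0.0295},
    {"x": 0.0, "y": 0.0, "z": 0.0, "twist": 0.0},
  ],
)

```text
t: 21.82
tool_pos: [0.5592, -0.0253, 0.2803]
eef_rot: [0.0, 1.0, -0.004, -0.007]
wrist_force: [-0.5, 0.7, 0.1]
opening: 0.0266
```

Run:
```python
from h import *
plan(.647,-.274,.1,np.radians(-94))
```

```text
t 21.82 pos [ 0.5592 -0.0253  0.2803] yaw -90.4 tilt [-1.380e-02 -1.000e-04 -9.999e-01] op 0.0266 F [-0.5  0.7  0.1]
{'x': np.float64(0.3673), 'y': np.float64(0.9921), 'z': np.float64(0.0226), 'twist': np.float64(0.0099)}
```

>>> servo_tool(
  commands=[
    {"x": 0.08, "y": 0.2, "z": -0.02, "twist": 0.01},
    {"x": 0.08, "y": 0.22, "z": -0.02, "twist": 0.0},
    {"x": 0.08, "y": 0.22, "z": 0.0, "twist": 0.0},
    {"x": 0.05, "y": 0.18, "z": 0.0, "twist": 0.0},
    {"x": 0.0, "y": 0.0, "z": 0.0, "twist": 0.0},
  ],
)

```text
t: 22.45
tool_pos: [0.6217, -0.2371, 0.2822]
eef_rot: [-0.0, 1.0, -0.025, -0.012]
wrist_force: [-0.7, 1.2, -0.9]
opening: 0.0265
```

```bash
python3 look.py w21 swan_tray; python3 tray.py w21 swan_tray
python3 - <<'E'
from h import *
plan(.647,-.274,.1,np.radians(-94))
E
```

```text
swan_tray 0.68 [294. 125. 244. 238.] cen [291.4 118.9] xy@20 [ 0.6877 -0.2471] rgb [111. 125. 148.] area 51957
swan_tray origin [ 0.6459 -0.2452] yaw -2.85 size 176.2 167.1 (expect 177x166)
t 22.55 pos [ 0.6222 -0.2322  0.2819] yaw -92.6 tilt [-0.0256  0.0054 -0.9997] op 0.0264 F [-0.3  0.2 -1.1]
{'x': np.float64(0.1236), 'y': np.float64(0.1653), 'z': np.float64(0.0304), 'twist': np.float64(0.0038)}
```

View pics/w21_o.png

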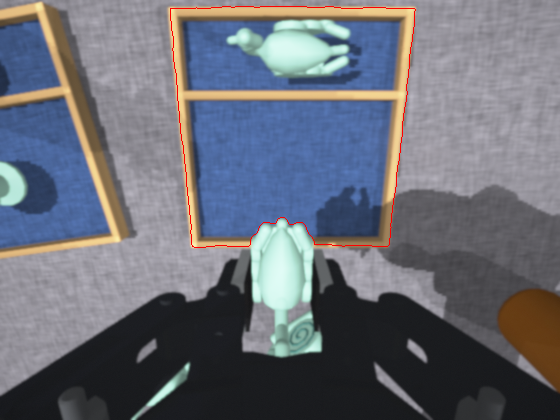

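Run:
```python
from h import *
m=np.load('pics/w21_cam.npy',allow_pickle=True).item()
c=onz(m,[(193,247),(389,246),(415,9),(171,8)],.015)[:,:2]; print(c)
ex=(c[2]+c[3]-c[0]-c[1])/2; print(np.degrees(np.arctan2(ex[1],ex[0])),np.linalg.norm(ex)); u=ex/np.linalg.norm(ex); print(c.mean(0)-u*.0265)
A=[];b=[]
for cc_,uv in (('scene',(149,168)),('side',(347,138))):
    cc,d=ray(env.camera_model(cc_),[uv]);d=d[0]/np.linalg.norm(d[0]);P=np.eye(3)-np.outer(d,d);A.append(P);b.append(P@cc)
print('bottle',np.linalg.solve(sum(A),sum(b)))
```

```text
[[ 0.58845912 -0.16012232]
 [ 0.58080377 -0.32514762]
 [ 0.75450778 -0.33329711]
 [ 0.76335991 -0.16946512]]
-2.8725782408713707 0.17452169314681248
[ 0.64531595 -0.24568   ]
bottle [ 0.49712019 -0.45831474  0.07551173]
```

>>> servo_tool(
  commands=[
    {"x": 0.06, "y": 0.1, "z": 0.0, "twist": 0.0},
    {"x": 0.06, "y": 0.09, "z": 0.05, "twist": 0.0},
    {"x": 0.0, "y": 0.0, "z": 0.05, "twist": 0.0},
    {"x": 0.0, "y": 0.0, "z": 0.0, "twist": 0.0},
  ],
)

```text
t: 23.05
tool_pos: [0.6505, -0.2717, 0.2525]
eef_rot: [-0.007, 1.0, -0.015, -0.015]
wrist_force: [-0.4, 0.0, -0.5]
opening: 0.0265
```

Run:
```python
from h import *
plan(.647,-.2805,.014,np.radians(-92.9))
im=env.get_image('wrist');cv2.imwrite('pics/w22.png',im[:,:,::-1])
```

```text
t 23.05 pos [ 0.6505 -0.2717  0.2525] yaw -91.7 tilt [-0.0302  0.0139 -0.9994] op 0.0265 F [-0.4  0.  -0.5]
{'x': np.float64(0.0139), 'y': np.float64(0.0469), 'z': np.float64(0.2597), 'twist': np.float64(0.0034)}
```

View pics/w22.png

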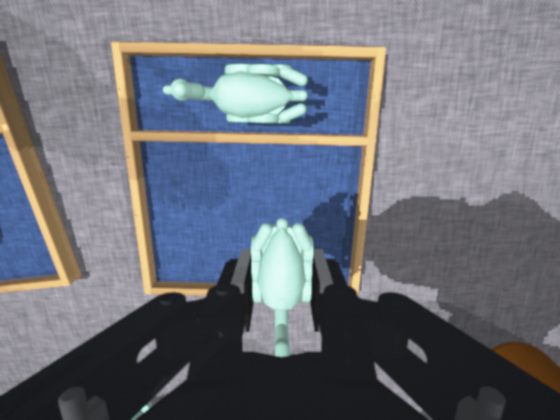

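>>> servo_tool(
  commands=[
    {"x": 0.01, "y": 0.04, "z": 0.1, "twist": 0.003},
    {"x": 0.0, "y": 0.01, "z": 0.09, "twist": 0.0},
    {"x": 0.0, "y": 0.0, "z": 0.03, "twist": 0.0},
    {"x": 0.0, "y": 0.0, "z": 0.0, "twist": 0.0},
  ],
)

```text
t: 23.6
tool_pos: [0.651, -0.2818, 0.1946]
eef_rot: [-0.007, 1.0, -0.023, -0.015]
wrist_force: [0.0, 0.2, 0.0]
opening: 0.0263
```

Run:
```python
from h import *
plan(.647,-.2805,.0145,np.radians(-92.9))
```

```text
t 23.6 pos [ 0.651  -0.2818  0.1946] yaw -92.7 tilt [-0.0298  0.0149 -0.9994] op 0.0263 F [0.  0.2 0. ]
{'x': np.float64(0.0035), 'y': np.float64(0.0044), 'z': np.float64(0.0269), 'twist': np.float64(0.0007)}
```

>>> servo_tool(
  commands=[
    {"x": 0.0, "y": 0.0, "z": 0.018, "twist": 0.0},
    {"x": 0.0, "y": 0.0, "z": 0.006, "twist": 0.0},
    {"x": 0.0, "y": 0.0, "z": 0.0, "twist": 0.0},
  ],
)

```text
t: 23.98
tool_pos: [0.6514, -0.2818, 0.1895]
eef_rot: [-0.007, 1.0, -0.023, -0.014]
wrist_force: [-0.6, 0.9, -1.0]
opening: 0.0264
```

>>> servo_tool(
  commands=[
    {"x": 0.0, "y": 0.0, "z": 0.007, "twist": 0.0},
    {"x": 0.0, "y": 0.0, "z": 0.0, "twist": 0.0},
  ],
)

```text
t: 24.22
tool_pos: [0.6516, -0.2819, 0.1886]
eef_rot: [-0.007, 1.0, -0.023, -0.013]
wrist_force: [-0.8, 0.3, -0.7]
opening: 0.0266
```

>>> servo_tool(
  commands=[
    {"x": 0.0, "y": 0.0, "z": 0.0, "twist": 0.0},
    {"x": 0.0, "y": 0.0, "z": 0.0, "twist": 0.0},
    {"x": 0.0, "y": 0.0, "z": 0.0, "twist": 0.0},
  ],
  fingers=0.5,
)

```text
t: 24.6
tool_pos: [0.6517, -0.2819, 0.1888]
eef_rot: [-0.006, 1.0, -0.023, -0.013]
wrist_force: [-1.2, -0.8, 0.0]
opening: 0.0425
```

>>> servo_tool(
  commands=[
    {"x": 0.0, "y": 0.0, "z": -0.05, "twist": 0.0},
    {"x": 0.0, "y": 0.0, "z": -0.1, "twist": 0.0},
    {"x": 0.0, "y": 0.0, "z": -0.16, "twist": 0.0},
    {"x": 0.0, "y": 0.0, "z": -0.16, "twist": 0.0},
    {"x": 0.0, "y": 0.0, "z": 0.0, "twist": 0.0},
  ],
)

```text
t: 25.22
tool_pos: [0.6551, -0.284, 0.3131]
eef_rot: [-0.006, 1.0, -0.023, -0.012]
wrist_force: [-0.2, 0.7, 0.9]
opening: 0.0426
```

Run:
```python
from h import *
plan(.483,-.25,.15,np.radians(-92.9))
im=env.get_image('wrist');cv2.imwrite('pics/w23.png',im[:,:,::-1])
```

```text
t 25.23 pos [ 0.6551 -0.284   0.3131] yaw -92.7 tilt [-0.0235  0.0124 -0.9996] op 0.0426 F [-0.2  0.7  0.9]
{'x': np.float64(-0.6798), 'y': np.float64(-0.0975), 'z': np.float64(-0.0234), 'twist': np.float64(0.0007)}
```

View pics/w23.png

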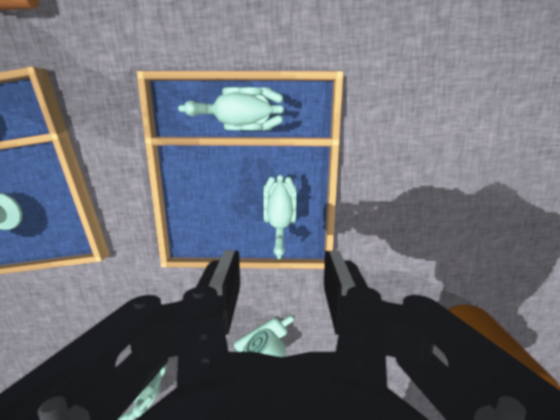

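>>> servo_tool(
  commands=[
    {"x": -0.2, "y": -0.04, "z": 0.0, "twist": 0.0},
    {"x": -0.2, "y": -0.04, "z": 0.0, "twist": 0.0},
    {"x": -0.12, "y": -0.02, "z": 0.0, "twist": 0.0},
    {"x": 0.0, "y": 0.0, "z": 0.0, "twist": 0.0},
  ],
)

```text
t: 25.78
tool_pos: [0.5206, -0.2505, 0.3108]
eef_rot: [-0.008, 1.0, -0.023, -0.017]
wrist_force: [0.4, -0.7, 0.3]
opening: 0.0427
```

```bash
python3 look.py w24 snail_large,swan_large
python3 - <<'E'
from h import *
plan(.483,-.25,.15)
im=cv2.imread('pics/w24_o.png');cv2.imwrite('pics/w24z.png',cv2.resize(im[130:330,150:416],None,fx=3,fy=3,interpolation=3))
E
```

```text
snail_large 0.87 [285. 227.  84.  72.] cen [287.7 224.5] xy@20 [ 0.4918 -0.2499] rgb [160. 202. 190.] area 2652
swan_large 0.88 [139. 277.  77.  66.] cen [144.4 272.9] xy@20 [ 0.4474 -0.1096] rgb [159. 200. 187.] area 2412
t 25.93 pos [ 0.5236 -0.2507  0.3112] yaw -92.5 tilt [-0.0312  0.0152 -0.9994] op 0.0424 F [ 0.6 -0.3  0.9]
{'x': np.float64(-0.1441), 'y': np.float64(0.0122), 'z': np.float64(-0.044)}
```

View pics/w24_o.png

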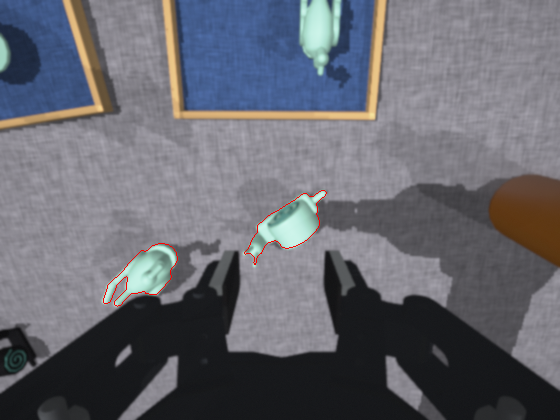

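View pics/w24z.png

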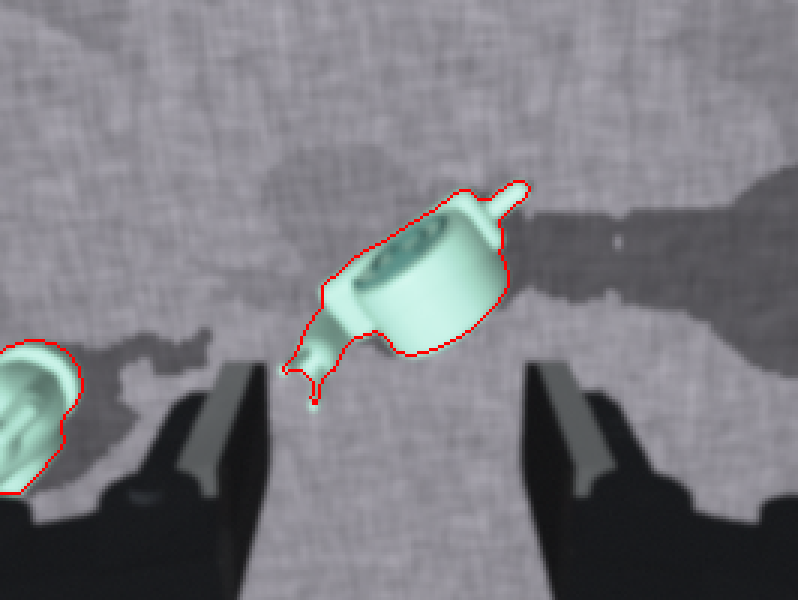

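Run:
```python
from h import *
m=np.load('pics/w24_cam.npy',allow_pickle=True).item()
px=lambda z:(150+z[0]/3,130+z[1]/3)
t=onz(m,[px((520,190))],.005)[0]
f1=onz(m,[px((286,370))],.045)[0];f2=onz(m,[px((315,402))],.045)[0]; h=(f1+f2)/2
print(t,h,np.degrees(np.arctan2(*(h-t)[1::-1])),np.linalg.norm((h-t)[:2]))
e=onz(m,[px((322,290)),px((462,192))],.005); d=e[1]-e[0]; print('base edge',e,np.degrees(np.arctan2(d[1],d[0])))
print('mid',(t+h)/2)
# top rim of shell: visible face upper line
e=onz(m,[px((357,287)),px((447,215))],.03); d=e[1]-e[0]; print('face',e,np.degrees(np.arctan2(d[1],d[0])))
```

```text
[ 0.51550098 -0.28392033  0.005     ] [ 0.47158103 -0.21700095  0.045     ] 123.27734469577155 0.08004477890869914
base edge [[ 0.48501285 -0.22049737  0.005     ]
 [ 0.5156229  -0.26605388  0.005     ]] -56.102300893307834
mid [ 0.493541   -0.25046064  0.025     ]
face [[ 0.49522712 -0.23366734  0.03      ]
 [ 0.51596338 -0.26041105  0.03      ]] -52.211088782551705
```

>>> servo_tool(
  commands=[
    {"x": 0.0, "y": 0.0, "z": 0.0, "twist": -0.0295},
    {"x": 0.0, "y": 0.0, "z": 0.0, "twist": -0.0295},
    {"x": 0.0, "y": 0.0, "z": 0.0, "twist": -0.0295},
    {"x": 0.0, "y": 0.0, "z": 0.0, "twist": -0.0295},
    {"x": 0.0, "y": 0.0, "z": 0.0, "twist": -0.0295},
  ],
  fingers=0.2,
)

```text
t: 26.55
tool_pos: [0.5298, -0.2507, 0.3091]
eef_rot: [-0.013, 0.901, 0.434, -0.011]
wrist_force: [0.2, -0.4, -0.2]
opening: 0.0684
```

>>> servo_tool(
  commands=[
    {"x": 0.0, "y": 0.0, "z": 0.0, "twist": -0.0295},
    {"x": 0.0, "y": 0.0, "z": 0.0, "twist": -0.0295},
    {"x": 0.0, "y": 0.0, "z": 0.0, "twist": -0.0295},
    {"x": 0.0, "y": 0.0, "z": 0.0, "twist": -0.0295},
    {"x": 0.0, "y": 0.0, "z": 0.0, "twist": -0.0295},
  ],
)

```text
t: 27.18
tool_pos: [0.5357, -0.2516, 0.3068]
eef_rot: [-0.016, 0.607, 0.794, -0.003]
wrist_force: [0.1, 0.6, -0.4]
opening: 0.0683
```

Run:
```python
from h import *
plan(.4946,-.2522,.13,np.radians(33.5))
print(np.round(env.read_state()['joint_positions'],2))
```

```text
t 27.18 pos [ 0.5357 -0.2516  0.3068] yaw 15.2 tilt [-0.0287  0.0153 -0.9995] op 0.0683 F [ 0.1  0.6 -0.4]
{'x': np.float64(0.0266), 'y': np.float64(-0.1444), 'z': np.float64(0.0178), 'twist': np.float64(-0.0509)}
[ 0.47  0.45 -0.14  1.82  0.07  0.91  0.57]
```

>>> servo_tool(
  commands=[
    {"x": 0.01, "y": -0.07, "z": 0.0, "twist": -0.0255},
    {"x": 0.02, "y": -0.07, "z": 0.03, "twist": -0.0255},
    {"x": 0.0, "y": 0.0, "z": 0.02, "twist": 0.0},
    {"x": 0.0, "y": 0.0, "z": 0.0, "twist": 0.0},
  ],
)

```text
t: 27.68
tool_pos: [0.5038, -0.2574, 0.2935]
eef_rot: [-0.015, 0.47, 0.883, 0.002]
wrist_force: [0.0, -0.1, 0.7]
opening: 0.068
```

```bash
python3 look.py w25 snail_large
python3 - <<'E'
from h import *
plan(.4946,-.2522,.013,np.radians(33.5))
im=cv2.imread('pics/w25_o.png');cv2.imwrite('pics/w25z.png',cv2.resize(im[130:330,150:416],None,fx=3,fy=3,interpolation=3))
E
```

```text
snail_large 0.85 [279. 202.  36.  89.] cen [278.8 201.4] xy@20 [ 0.4912 -0.2474] rgb [167. 210. 198.] area 2765
t 27.77 pos [ 0.5038 -0.2573  0.2939] yaw 34.1 tilt [-0.0252  0.0167 -0.9995] op 0.0683 F [-0.6 -0.1 -0.2]
{'x': np.float64(0.0083), 'y': np.float64(-0.0069), 'z': np.float64(0.4307), 'twist': np.float64(0.0015)}
```

View pics/w25z.png

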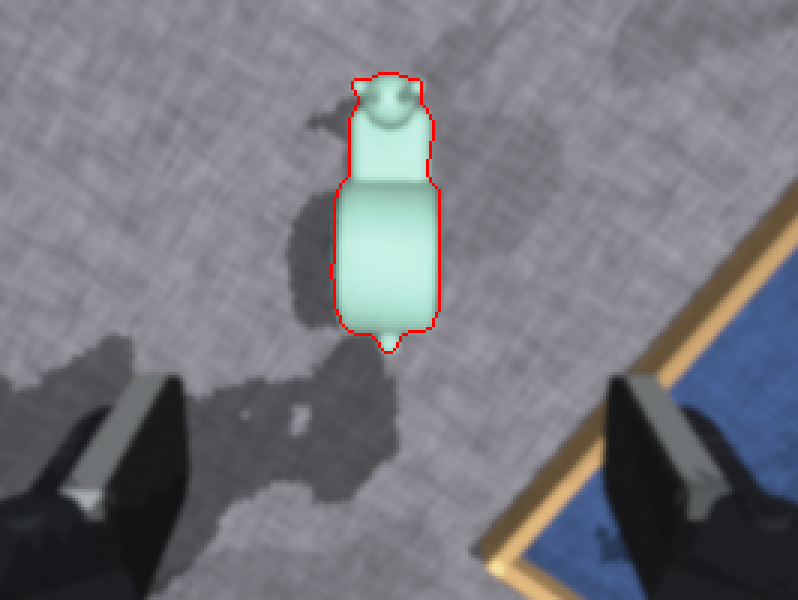

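Run:
```python
from h import *
m=np.load('pics/w25_cam.npy',allow_pickle=True).item()
print(onz(m,[(150+388/3,130+257/3)]*2,.045)[0],onz(m,[(150+390/3,130+347/3)],.006))
plan(*onz(m,[(150+388/3,130+257/3)],.045)[0][:2],.013,np.radians(33.5))
```

```text
[ 0.49478496 -0.25115905  0.045     ] [[ 0.51655915 -0.28388768  0.006     ]]
t 27.77 pos [ 0.5038 -0.2573  0.2939] yaw 34.1 tilt [-0.0252  0.0167 -0.9995] op 0.0683 F [-0.6 -0.1 -0.2]
{'x': np.float64(0.0113), 'y': np.float64(-0.0039), 'z': np.float64(0.4307), 'twist': np.float64(0.0015)}
```

>>> servo_tool(
  commands=[
    {"x": 0.009, "y": -0.004, "z": 0.1, "twist": 0.0},
    {"x": 0.0, "y": 0.0, "z": 0.12, "twist": 0.0},
    {"x": 0.0, "y": 0.0, "z": 0.1, "twist": 0.0},
    {"x": 0.0, "y": 0.0, "z": 0.0, "twist": 0.0},
  ],
)

```text
t: 28.28
tool_pos: [0.5038, -0.254, 0.2137]
eef_rot: [-0.012, 0.47, 0.883, 0.002]
wrist_force: [-0.4, 0.0, 0.1]
opening: 0.0683
```

Run:
```python
from h import *
plan(.4947,-.2515,.013,np.radians(33.5))
im=env.get_image('wrist');cv2.imwrite('pics/w26.png',im[:,:,::-1])
```

```text
t 28.27 pos [ 0.5038 -0.254   0.2137] yaw 34.0 tilt [-0.0193  0.0144 -0.9997] op 0.0683 F [-0.4  0.   0.1]
{'x': np.float64(0.0122), 'y': np.float64(-0.0189), 'z': np.float64(0.1099), 'twist': np.float64(0.0013)}
```

View pics/w26.png

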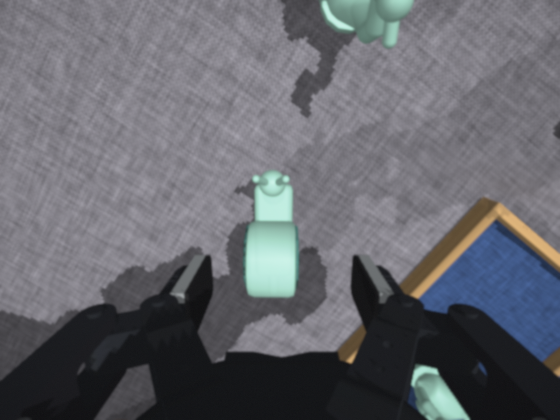

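>>> servo_tool(
  commands=[
    {"x": 0.01, "y": -0.02, "z": 0.06, "twist": 0.0},
    {"x": 0.0, "y": 0.0, "z": 0.05, "twist": 0.0},
    {"x": 0.0, "y": 0.0, "z": 0.0, "twist": 0.0},
  ],
)

```text
t: 28.7
tool_pos: [0.4993, -0.255, 0.188]
eef_rot: [-0.008, 0.47, 0.883, 0.002]
wrist_force: [-1.8, 0.2, 0.0]
opening: 0.0682
```

Run:
```python
from h import *
plan(.4947,-.2515,.013,np.radians(33.5))
im=env.get_image('wrist');cv2.imwrite('pics/w27.png',im[:,:,::-1])
```

```text
t 28.7 pos [ 0.4993 -0.255   0.188 ] yaw 33.9 tilt [-0.0129  0.0114 -0.9999] op 0.0682 F [-1.8  0.2  0. ]
{'x': np.float64(0.0113), 'y': np.float64(-0.0049), 'z': np.float64(0.0067), 'twist': np.float64(0.0012)}
```

View pics/w27.png

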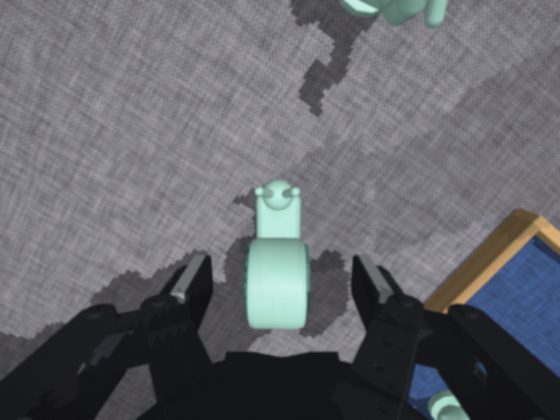

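>>> servo_tool(
  commands=[
    {"x": 0.005, "y": -0.003, "z": 0.004, "twist": 0.0},
    {"x": 0.0, "y": 0.0, "z": 0.0, "twist": 0.0},
    {"x": 0.0, "y": 0.0, "z": 0.0, "twist": 0.0},
    {"x": 0.0, "y": 0.0, "z": 0.0, "twist": 0.0},
    {"x": 0.0, "y": 0.0, "z": 0.0, "twist": 0.0},
  ],
  fingers=1.0,
)

```text
t: 29.38
tool_pos: [0.4984, -0.2546, 0.1884]
eef_rot: [-0.007, 0.47, 0.883, 0.002]
wrist_force: [-0.0, -0.1, -1.6]
opening: 0.0247
```

>>> servo_tool(
  commands=[
    {"x": 0.0, "y": 0.0, "z": -0.08, "twist": 0.0},
    {"x": 0.0, "y": 0.0, "z": -0.18, "twist": 0.0},
    {"x": 0.0, "y": 0.02, "z": -0.2, "twist": 0.0},
    {"x": 0.0, "y": 0.04, "z": -0.1, "twist": 0.0},
    {"x": 0.0, "y": 0.0, "z": 0.0, "twist": 0.0},
  ],
)

```text
t: 30.0
tool_pos: [0.5121, -0.2475, 0.331]
eef_rot: [-0.009, 0.47, 0.883, 0.002]
wrist_force: [0.2, -0.4, -1.9]
opening: 0.0246
```

Run:
```python
from h import *
plan(.65,.19,.15,np.radians(87))
im=env.get_image('wrist');cv2.imwrite('pics/w28.png',im[:,:,::-1])
```

```text
t 30.0 pos [ 0.5121 -0.2475  0.331 ] yaw 33.9 tilt [-0.0132  0.0117 -0.9998] op 0.0246 F [ 0.2 -0.4 -1.9]
{'x': np.float64(1.1332), 'y': np.float64(1.4368), 'z': np.float64(0.0436), 'twist': np.float64(-0.1475)}
```

View pics/w28.png

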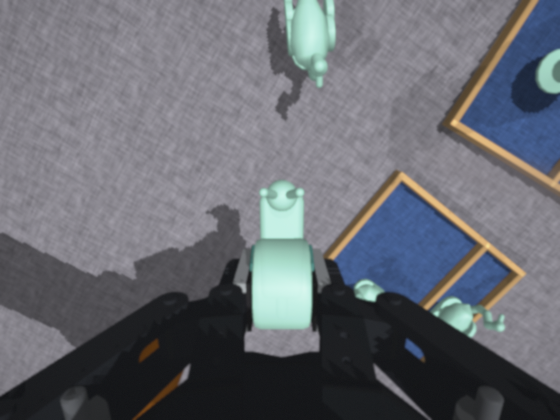

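>>> servo_tool(
  commands=[
    {"x": 0.13, "y": 0.09, "z": 0.0, "twist": -0.0295},
    {"x": 0.11, "y": 0.11, "z": 0.0, "twist": -0.0295},
    {"x": 0.09, "y": 0.13, "z": 0.0, "twist": -0.0295},
    {"x": 0.06, "y": 0.15, "z": 0.0, "twist": -0.0295},
    {"x": 0.04, "y": 0.16, "z": 0.0, "twist": -0.0295},
  ],
)

```text
t: 30.68
tool_pos: [0.5075, -0.0488, 0.3221]
eef_rot: [-0.017, 0.021, 1.0, 0.006]
wrist_force: [-0.7, -0.1, -0.4]
opening: 0.0251
```

Run:
```python
from h import *
plan(.653,.1875,.12,np.radians(87))
print(np.round(env.read_state()['joint_positions'],2))
```

```text
t 30.68 pos [ 0.5075 -0.0488  0.3221] yaw 87.5 tilt [-0.0334  0.0137 -0.9994] op 0.0251 F [-0.7 -0.1 -0.4]
{'x': np.float64(-0.5657), 'y': np.float64(0.9601), 'z': np.float64(0.108), 'twist': np.float64(0.0015)}
[ 0.42  0.35 -0.5   1.98  0.19  0.9   1.36]
```

>>> servo_tool(
  commands=[
    {"x": -0.12, "y": 0.18, "z": 0.0, "twist": 0.0},
    {"x": -0.14, "y": 0.2, "z": 0.0, "twist": 0.0},
    {"x": -0.14, "y": 0.2, "z": 0.0, "twist": 0.0},
    {"x": -0.12, "y": 0.2, "z": 0.0, "twist": 0.0},
    {"x": 0.0, "y": 0.1, "z": 0.0, "twist": 0.0},
  ],
)

```text
t: 31.3
tool_pos: [0.6464, 0.1684, 0.306]
eef_rot: [-0.027, 0.022, 0.999, 0.004]
wrist_force: [-0.4, 0.7, -1.1]
opening: 0.0249
```

Run:
```python
from h import *
plan(.653,.1875,.06,np.radians(87))
im=env.get_image('wrist');cv2.imwrite('pics/w29.png',im[:,:,::-1])
```

```text
t 31.3 pos [0.6464 0.1684 0.306 ] yaw 87.4 tilt [-0.0537  0.009  -0.9985] op 0.0249 F [-0.4  0.7 -1.1]
{'x': np.float64(-0.0721), 'y': np.float64(0.0716), 'z': np.float64(0.2883), 'twist': np.float64(0.0012)}
```

View pics/w29.png

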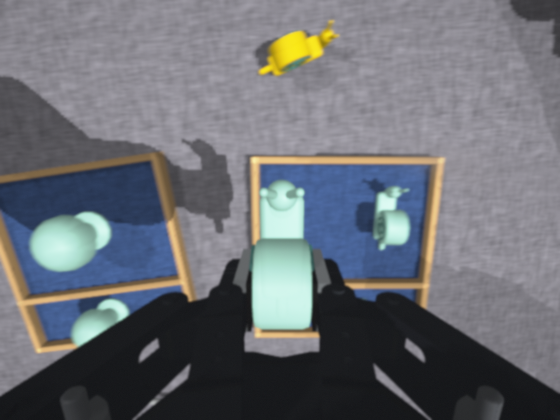

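>>> servo_tool(
  commands=[
    {"x": -0.04, "y": 0.04, "z": 0.06, "twist": 0.0},
    {"x": -0.03, "y": 0.03, "z": 0.1, "twist": 0.0},
    {"x": 0.0, "y": 0.0, "z": 0.08, "twist": 0.0},
    {"x": 0.0, "y": 0.0, "z": 0.0, "twist": 0.0},
  ],
)

```text
t: 31.85
tool_pos: [0.6572, 0.1867, 0.2351]
eef_rot: [-0.034, 0.02, 0.999, 0.002]
wrist_force: [-0.7, 0.1, -0.5]
opening: 0.0247
```

Run:
```python
from h import *
plan(.653,.1875,.022,np.radians(87))
im=env.get_image('wrist');cv2.imwrite('pics/w30.png',im[:,:,::-1])
```

```text
t 31.85 pos [0.6572 0.1867 0.2351] yaw 87.7 tilt [-0.0675  0.0057 -0.9977] op 0.0247 F [-0.7  0.1 -0.5]
{'x': np.float64(-0.036), 'y': np.float64(0.0002), 'z': np.float64(0.158), 'twist': np.float64(0.002)}
```

View pics/w30.png

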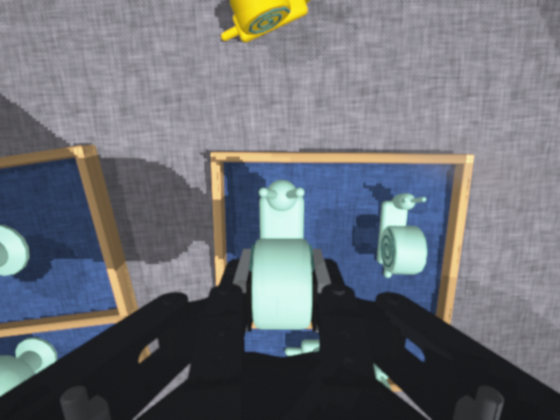

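>>> servo_tool(
  commands=[
    {"x": -0.02, "y": 0.0, "z": 0.07, "twist": 0.0},
    {"x": -0.01, "y": 0.0, "z": 0.06, "twist": 0.0},
    {"x": 0.0, "y": 0.0, "z": 0.01, "twist": 0.0},
    {"x": 0.0, "y": 0.0, "z": 0.0, "twist": 0.0},
  ],
)

```text
t: 32.4
tool_pos: [0.6638, 0.1855, 0.2002]
eef_rot: [-0.031, 0.021, 0.999, 0.003]
wrist_force: [0.6, -0.1, -1.0]
opening: 0.0251
```

Run:
```python
from h import *
plan(.653,.1875,.022,np.radians(87))
im=env.get_image('wrist');cv2.imwrite('pics/w31.png',im[:,:,::-1])
```

```text
t 32.4 pos [0.6638 0.1855 0.2002] yaw 87.6 tilt [-0.0626  0.0067 -0.998 ] op 0.0251 F [ 0.6 -0.1 -1. ]
{'x': np.float64(0.0034), 'y': np.float64(0.0034), 'z': np.float64(0.0205), 'twist': np.float64(0.0017)}
```

View pics/w31.png

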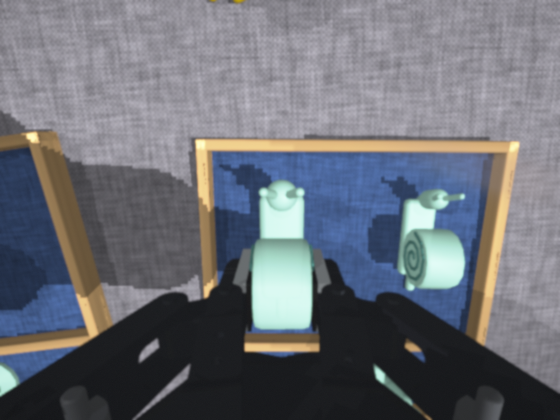

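>>> servo_tool(
  commands=[
    {"x": 0.0, "y": 0.0, "z": 0.012, "twist": 0.0},
    {"x": 0.0, "y": 0.0, "z": 0.006, "twist": 0.0},
    {"x": 0.0, "y": 0.0, "z": 0.0, "twist": 0.0},
  ],
)

```text
t: 32.83
tool_pos: [0.6638, 0.1859, 0.1968]
eef_rot: [-0.03, 0.021, 0.999, 0.003]
wrist_force: [0.2, -0.4, -0.3]
opening: 0.0249
```

Run:
```python
from h import *
plan(.653,.1875,.022,np.radians(87))
```

```text
t 32.83 pos [0.6638 0.1859 0.1968] yaw 87.6 tilt [-0.0605  0.0074 -0.9981] op 0.0249 F [ 0.2 -0.4 -0.3]
{'x': np.float64(0.0054), 'y': np.float64(0.0014), 'z': np.float64(0.007), 'twist': np.float64(0.0017)}
```

>>> servo_tool(
  commands=[
    {"x": 0.0, "y": 0.0, "z": 0.009, "twist": 0.0},
    {"x": 0.0, "y": 0.0, "z": 0.0, "twist": 0.0},
    {"x": 0.0, "y": 0.0, "z": 0.0, "twist": 0.0},
  ],
)

```text
t: 33.2
tool_pos: [0.6637, 0.1861, 0.1947]
eef_rot: [-0.03, 0.021, 0.999, 0.003]
wrist_force: [0.3, -0.5, -0.9]
opening: 0.0248
```

>>> servo_tool(
  commands=[
    {"x": 0.0, "y": 0.0, "z": 0.006, "twist": 0.0},
    {"x": 0.0, "y": 0.0, "z": 0.0, "twist": 0.0},
  ],
)

```text
t: 33.45
tool_pos: [0.6638, 0.1862, 0.1944]
eef_rot: [-0.03, 0.021, 0.999, 0.003]
wrist_force: [-1.1, -0.4, 0.0]
opening: 0.0245
```

>>> servo_tool(
  commands=[
    {"x": 0.0, "y": 0.0, "z": 0.0, "twist": 0.0},
    {"x": 0.0, "y": 0.0, "z": 0.0, "twist": 0.0},
    {"x": 0.0, "y": 0.0, "z": 0.0, "twist": 0.0},
  ],
  fingers=0.52,
)

```text
t: 33.83
tool_pos: [0.6639, 0.1862, 0.1942]
eef_rot: [-0.03, 0.021, 0.999, 0.003]
wrist_force: [0.7, -0.3, -0.6]
opening: 0.0411
```

>>> servo_tool(
  commands=[
    {"x": 0.0, "y": 0.0, "z": -0.05, "twist": 0.0},
    {"x": 0.0, "y": 0.0, "z": -0.1, "twist": 0.0},
    {"x": 0.0, "y": 0.0, "z": -0.16, "twist": 0.0},
    {"x": 0.0, "y": 0.0, "z": -0.16, "twist": 0.0},
    {"x": 0.0, "y": 0.0, "z": 0.0, "twist": 0.0},
  ],
)

```text
t: 34.45
tool_pos: [0.6715, 0.1857, 0.3181]
eef_rot: [-0.029, 0.021, 0.999, 0.004]
wrist_force: [0.5, 0.7, -0.3]
opening: 0.0412
```

Run:
```python
from h import *
plan(.44,-.05,.15,np.radians(33))
im=env.get_image('wrist');cv2.imwrite('pics/w32.png',im[:,:,::-1])
```

```text
t 34.45 pos [0.6715 0.1857 0.3181] yaw 87.6 tilt [-0.0573  0.0089 -0.9983] op 0.0412 F [ 0.5  0.7 -0.3]
{'x': np.float64(0.8504), 'y': np.float64(-0.9841), 'z': np.float64(0.0225), 'twist': np.float64(0.1518)}
```

View pics/w32.png

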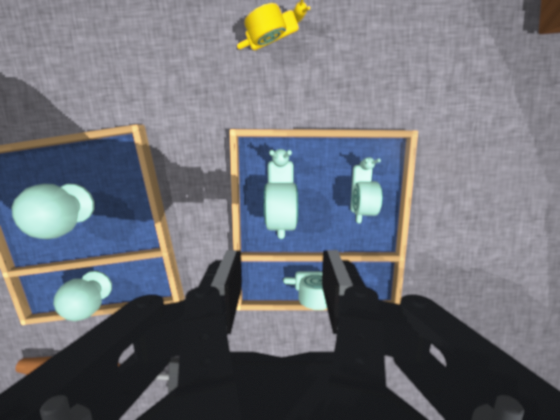

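>>> servo_tool(
  commands=[
    {"x": 0.13, "y": -0.2, "z": 0.0, "twist": 0.0},
    {"x": 0.15, "y": -0.2, "z": 0.0, "twist": 0.0},
    {"x": 0.15, "y": -0.2, "z": 0.0, "twist": 0.0},
    {"x": 0.15, "y": -0.2, "z": 0.0, "twist": 0.0},
    {"x": 0.1, "y": -0.2, "z": 0.0, "twist": 0.02},
  ],
  fingers=0.1,
)

```text
t: 35.12
tool_pos: [0.4874, -0.058, 0.3202]
eef_rot: [-0.035, 0.081, 0.996, 0.002]
wrist_force: [1.5, -0.6, -0.1]
opening: 0.0768
```

>>> servo_tool(
  commands=[
    {"x": 0.0, "y": 0.0, "z": 0.0, "twist": 0.0295},
    {"x": 0.0, "y": 0.0, "z": 0.0, "twist": 0.0295},
    {"x": 0.0, "y": 0.0, "z": 0.0, "twist": 0.0295},
    {"x": 0.0, "y": 0.0, "z": 0.0, "twist": 0.0295},
    {"x": 0.0, "y": 0.0, "z": 0.0, "twist": 0.0},
  ],
)

```text
t: 35.75
tool_pos: [0.4816, -0.0645, 0.3163]
eef_rot: [-0.038, 0.441, 0.897, -0.014]
wrist_force: [1.1, 0.4, -0.5]
opening: 0.0771
```

```bash
python3 look.py w33 swan_large
python3 - <<'E'
from h import *
plan(.44,-.12,.15,np.radians(40))
print(np.round(env.read_state()['joint_positions'],2))
E
```

```text
swan_large 0.7 [236. 256.  45. 113.] cen [235.9 243. ] xy@20 [ 0.4482 -0.119 ] rgb [152. 194. 180.] area 3058
t 35.85 pos [ 0.4818 -0.0644  0.3165] yaw 37.8 tilt [-0.0792  0.0087 -0.9968] op 0.077 F [0.  0.  0.5]
{'x': np.float64(-0.1068), 'y': np.float64(-0.2341), 'z': np.float64(-0.0183), 'twist': np.float64(-0.0061)}
[ 0.33  0.31 -0.33  2.03  0.11  0.91  0.59]
```

View pics/w33_o.png

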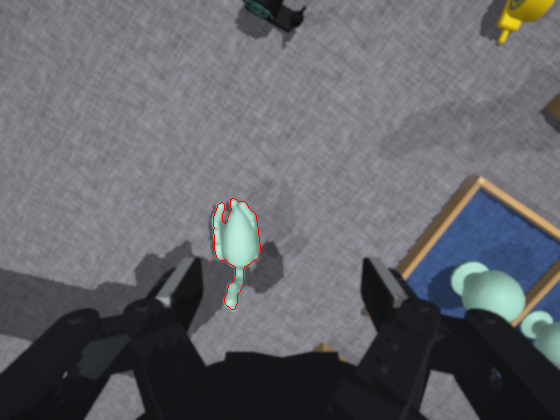

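Run:
```python
from h import *
m=np.load('pics/w33_cam.npy',allow_pickle=True).item()
im=cv2.imread('pics/w33.png');cv2.imwrite('pics/w33z.png',cv2.resize(im[180:330,150:350],None,fx=4,fy=4,interpolation=3))
t=onz(m,[(235.5,201)],.03)[0];n=onz(m,[(240,268)],.025)[0];b=onz(m,[(231,307)],.066)[0]
L=onz(m,[(213,232)],.027)[0];Rr=onz(m,[(260,240)],.027)[0]
for q in (n,b): print(q,np.degrees(np.arctan2(q[1]-t[1],q[0]-t[0])),np.linalg.norm((q-t)[:2]))
print(t,(t+b)/2,(L+Rr)/2,np.linalg.norm(L-Rr))
```

```text
[ 0.46553767 -0.13473595  0.025     ] -51.478392079224925 0.06556931801456173
[ 0.4755177 -0.1479049  0.066    ] -51.75314350853008 0.08208894703299763
[ 0.42470046 -0.08343627  0.03      ] [ 0.45010908 -0.11567058  0.048     ] [ 0.44431333 -0.1103051   0.027     ] 0.0437381899760472
```

View pics/w33z.png

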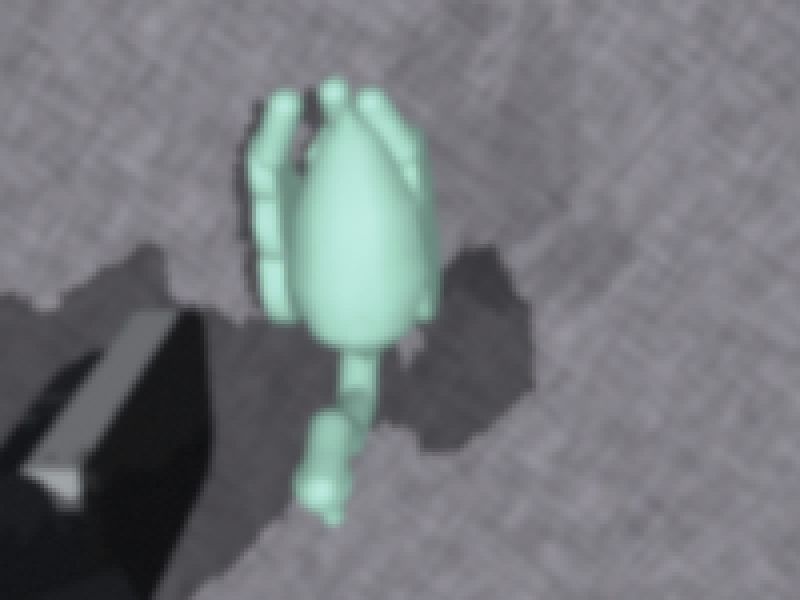

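Run:
```python
from h import *
plan(.4473,-.1122,.12,np.radians(38.4))
```

```text
t 35.85 pos [ 0.4818 -0.0644  0.3165] yaw 37.8 tilt [-0.0792  0.0087 -0.9968] op 0.077 F [0.  0.  0.5]
{'x': np.float64(-0.1066), 'y': np.float64(-0.1851), 'z': np.float64(0.0993), 'twist': np.float64(-0.0017)}
```

>>> servo_tool(
  commands=[
    {"x": -0.05, "y": -0.07, "z": 0.02, "twist": 0.0},
    {"x": -0.05, "y": -0.07, "z": 0.03, "twist": -0.002},
    {"x": -0.02, "y": -0.04, "z": 0.03, "twist": 0.0},
    {"x": 0.0, "y": 0.0, "z": 0.0, "twist": 0.0},
  ],
)

```text
t: 36.35
tool_pos: [0.4627, -0.1161, 0.2962]
eef_rot: [-0.038, 0.43, 0.902, -0.013]
wrist_force: [0.4, 0.1, 0.4]
opening: 0.0767
```

```bash
python3 look.py w34 swan_large
python3 - <<'E'
from h import *
plan(.4473,-.1122,.016,np.radians(38.4))
im=cv2.imread('pics/w34_o.png');cv2.imwrite('pics/w34z.png',cv2.resize(im[130:380,150:416],None,fx=2.4,fy=2.4,interpolation=3))
E
```

```text
swan_large 0.83 [286. 231.  47. 126.] cen [286.8 216.7] xy@20 [ 0.4485 -0.1152] rgb [155. 198. 184.] area 3821
t 36.45 pos [ 0.4634 -0.1151  0.2968] yaw 39.1 tilt [-0.0783  0.01   -0.9969] op 0.0768 F [ 0.7  0.4 -0. ]
{'x': np.float64(-0.0103), 'y': np.float64(0.0146), 'z': np.float64(0.4317), 'twist': np.float64(0.0021)}
```

View pics/w34_o.png

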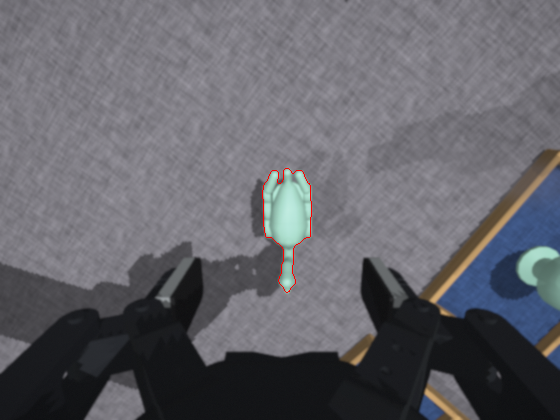

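>>> servo_tool(
  commands=[
    {"x": -0.004, "y": 0.006, "z": 0.07, "twist": 0.0},
    {"x": -0.003, "y": 0.0, "z": 0.07, "twist": 0.0},
    {"x": 0.0, "y": 0.0, "z": 0.06, "twist": 0.0},
    {"x": 0.0, "y": 0.0, "z": 0.0, "twist": 0.0},
  ],
  fingers=0.15,
)

```text
t: 36.95
tool_pos: [0.4639, -0.112, 0.2469]
eef_rot: [-0.036, 0.427, 0.903, -0.011]
wrist_force: [-0.0, 0.2, -0.2]
opening: 0.0726
```

Run:
```python
from h import *
m=np.load('pics/w34_cam.npy',allow_pickle=True).item()
L=onz(m,[(264,212)],.03)[0];Rr=onz(m,[(311,212)],.03)[0];print((L+Rr)/2,np.linalg.norm(L-Rr)); w=onz(m,[(287,184),(287,238)],.033); print(w,w.mean(0))
plan(.4473,-.1122,.016,np.radians(38.4))
im=env.get_image('wrist');cv2.imwrite('pics/w35.png',im[:,:,::-1])
```

```text
[ 0.44509878 -0.10965474  0.03      ] 0.03808283446444966
[[ 0.43023239 -0.09177489  0.033     ]
 [ 0.45828569 -0.12611834  0.033     ]] [ 0.44425904 -0.10894662  0.033     ]
t 36.95 pos [ 0.4639 -0.112   0.2469] yaw 39.5 tilt [-0.0735  0.0104 -0.9972] op 0.0726 F [-0.   0.2 -0.2]
{'x': np.float64(-0.0052), 'y': np.float64(-0.0089), 'z': np.float64(0.2324), 'twist': np.float64(0.003)}
```

View pics/w35.png

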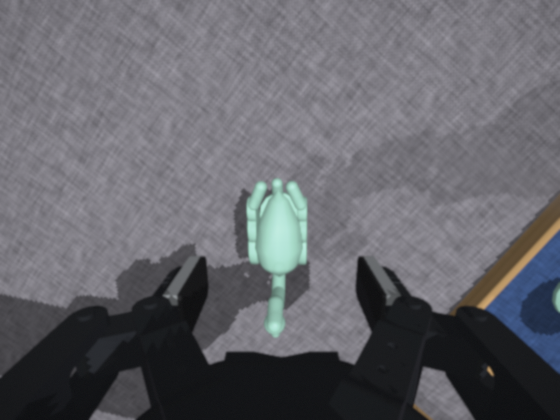

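>>> servo_tool(
  commands=[
    {"x": 0.0, "y": -0.01, "z": 0.07, "twist": 0.003},
    {"x": 0.0, "y": -0.006, "z": 0.07, "twist": 0.0},
    {"x": 0.0, "y": 0.0, "z": 0.04, "twist": 0.0},
    {"x": 0.0, "y": 0.0, "z": 0.0, "twist": 0.0},
  ],
)

```text
t: 37.5
tool_pos: [0.4601, -0.1138, 0.2044]
eef_rot: [-0.031, 0.435, 0.9, -0.01]
wrist_force: [0.2, 0.0, -0.5]
opening: 0.0727
```

Run:
```python
from h import *
plan(.446,-.111,.016,np.radians(38.4))
im=env.get_image('wrist');cv2.imwrite('pics/w36.png',im[:,:,::-1])
```

```text
t 37.5 pos [ 0.4601 -0.1138  0.2044] yaw 38.4 tilt [-0.0653  0.009  -0.9978] op 0.0727 F [ 0.2  0.  -0.5]
{'x': np.float64(0.0112), 'y': np.float64(-0.0061), 'z': np.float64(0.0622), 'twist': np.float64(0.0)}
```

View pics/w36.png

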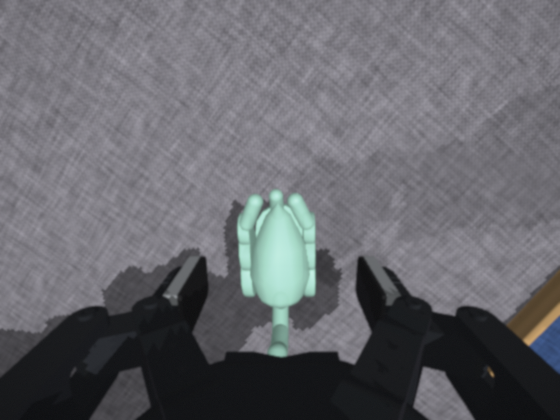

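>>> servo_tool(
  commands=[
    {"x": 0.008, "y": -0.006, "z": 0.03, "twist": 0.0},
    {"x": 0.003, "y": 0.0, "z": 0.018, "twist": 0.0},
    {"x": 0.0, "y": 0.0, "z": 0.0, "twist": 0.0},
  ],
)

```text
t: 37.92
tool_pos: [0.457, -0.1124, 0.1934]
eef_rot: [-0.03, 0.435, 0.9, -0.01]
wrist_force: [-0.0, 0.1, -0.3]
opening: 0.0726
```

Run:
```python
from h import *
plan(.446,-.111,.020,np.radians(38.4))
im=env.get_image('wrist');cv2.imwrite('pics/w37.png',im[:,:,::-1])
```

```text
t 37.92 pos [ 0.457  -0.1124  0.1934] yaw 38.4 tilt [-0.0619  0.0083 -0.998 ] op 0.0726 F [-0.   0.1 -0.3]
{'x': np.float64(0.0039), 'y': np.float64(-0.0042), 'z': np.float64(0.0015), 'twist': np.float64(-0.0)}
```

View pics/w37.png

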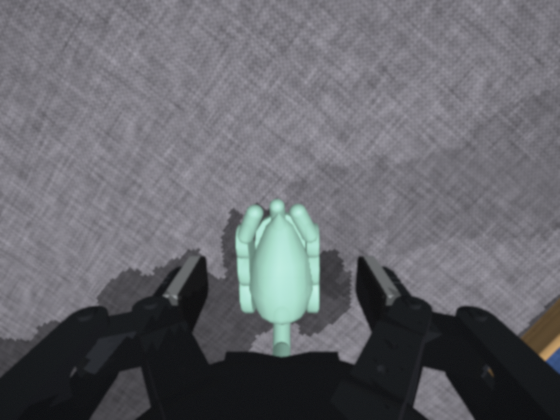

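>>> servo_tool(
  commands=[
    {"x": 0.004, "y": -0.003, "z": 0.0, "twist": 0.0},
    {"x": 0.0, "y": 0.0, "z": 0.0, "twist": 0.0},
    {"x": 0.0, "y": 0.0, "z": 0.0, "twist": 0.0},
    {"x": 0.0, "y": 0.0, "z": 0.0, "twist": 0.0},
    {"x": 0.0, "y": 0.0, "z": 0.0, "twist": 0.0},
  ],
  fingers=1.0,
  newtons=50,
)

```text
t: 38.6
tool_pos: [0.456, -0.112, 0.1942]
eef_rot: [-0.029, 0.435, 0.9, -0.01]
wrist_force: [-1.4, 0.8, 0.8]
opening: 0.036
```

>>> servo_tool(
  commands=[
    {"x": 0.0, "y": 0.0, "z": -0.06, "twist": 0.0},
    {"x": 0.0, "y": 0.0, "z": -0.14, "twist": 0.0},
    {"x": 0.0, "y": 0.03, "z": -0.18, "twist": 0.0},
    {"x": 0.0, "y": 0.06, "z": -0.14, "twist": 0.0},
    {"x": 0.0, "y": 0.0, "z": 0.0, "twist": 0.0},
  ],
)

```text
t: 39.22
tool_pos: [0.482, -0.099, 0.3295]
eef_rot: [-0.029, 0.436, 0.9, -0.009]
wrist_force: [-0.4, -0.5, -1.8]
opening: 0.0358
```

Run:
```python
from h import *
plan(.643,-.2065,.13,np.radians(87))
im=env.get_image('wrist');cv2.imwrite('pics/w38.png',im[:,:,::-1])
```

```text
t 39.23 pos [ 0.482  -0.099   0.3295] yaw 38.4 tilt [-0.06    0.0083 -0.9982] op 0.0358 F [-0.4 -0.5 -1.8]
{'x': np.float64(-0.7676), 'y': np.float64(0.2679), 'z': np.float64(0.0609), 'twist': np.float64(-0.1351)}
```

View pics/w38.png

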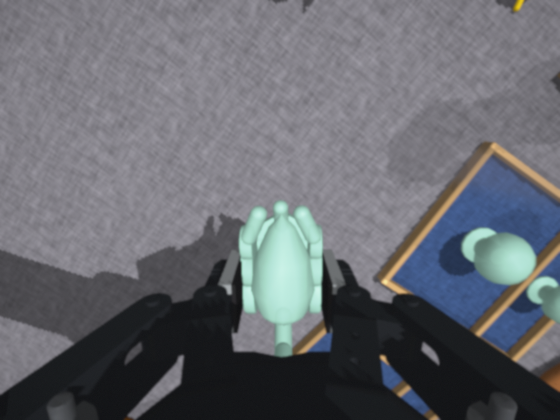

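>>> servo_tool(
  commands=[
    {"x": 0.0, "y": 0.0, "z": -0.02, "twist": -0.027},
    {"x": 0.0, "y": 0.0, "z": 0.0, "twist": -0.027},
    {"x": 0.0, "y": 0.0, "z": 0.0, "twist": -0.027},
    {"x": 0.0, "y": 0.0, "z": 0.0, "twist": -0.027},
    {"x": 0.0, "y": 0.0, "z": 0.0, "twist": -0.027},
  ],
)

```text
t: 39.9
tool_pos: [0.4753, -0.1013, 0.3264]
eef_rot: [-0.041, 0.014, 0.999, 0.004]
wrist_force: [-0.3, -1.1, -1.3]
opening: 0.0358
```

Run:
```python
from h import *
plan(.640,-.2085,.13,np.radians(87))
```

```text
t 39.9 pos [ 0.4753 -0.1013  0.3264] yaw 88.3 tilt [-0.0809  0.0096 -0.9967] op 0.0358 F [-0.3 -1.1 -1.3]
{'x': np.float64(-0.7265), 'y': np.float64(-0.4144), 'z': np.float64(0.0323), 'twist': np.float64(0.0037)}
```

>>> servo_tool(
  commands=[
    {"x": -0.12, "y": -0.07, "z": 0.0, "twist": 0.003},
    {"x": -0.15, "y": -0.09, "z": 0.0, "twist": 0.0},
    {"x": -0.15, "y": -0.09, "z": 0.0, "twist": 0.0},
    {"x": -0.15, "y": -0.09, "z": 0.0, "twist": 0.0},
    {"x": -0.08, "y": -0.05, "z": 0.0, "twist": 0.0},
  ],
)

```text
t: 40.52
tool_pos: [0.63, -0.2098, 0.3018]
eef_rot: [-0.051, 0.023, 0.998, 0.005]
wrist_force: [0.3, 0.5, -0.4]
opening: 0.0355
```

Run:
```python
from h import *
plan(.640,-.2085,.026,np.radians(87))
im=env.get_image('wrist');cv2.imwrite('pics/w39.png',im[:,:,::-1])
```

```text
t 40.52 pos [ 0.63   -0.2098  0.3018] yaw 87.3 tilt [-0.1011  0.0119 -0.9948] op 0.0355 F [ 0.3  0.5 -0.4]
{'x': np.float64(-0.144), 'y': np.float64(-0.0003), 'z': np.float64(0.4003), 'twist': np.float64(0.0008)}
```

View pics/w39.png

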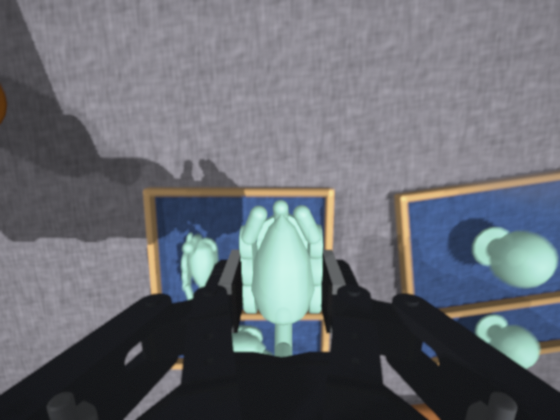

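>>> servo_tool(
  commands=[
    {"x": -0.05, "y": 0.0, "z": 0.03, "twist": 0.0},
    {"x": -0.05, "y": 0.0, "z": 0.05, "twist": 0.0},
    {"x": -0.03, "y": 0.0, "z": 0.06, "twist": 0.0},
    {"x": 0.0, "y": 0.0, "z": 0.05, "twist": 0.0},
    {"x": 0.0, "y": 0.0, "z": 0.0, "twist": 0.0},
  ],
)

```text
t: 41.2
tool_pos: [0.6573, -0.2108, 0.2426]
eef_rot: [-0.055, 0.023, 0.998, 0.006]
wrist_force: [-0.0, -0.0, -0.7]
opening: 0.0359
```

Run:
```python
from h import *
plan(.640,-.2085,.026,np.radians(87))
im=env.get_image('wrist');cv2.imwrite('pics/w40.png',im[:,:,::-1])
```

```text
t 41.2 pos [ 0.6573 -0.2108  0.2426] yaw 87.3 tilt [-0.1092  0.0139 -0.9939] op 0.0359 F [-0.  -0.  -0.7]
{'x': np.float64(-0.0179), 'y': np.float64(-0.001), 'z': np.float64(0.1756), 'twist': np.float64(0.0009)}
```

View pics/w40.png

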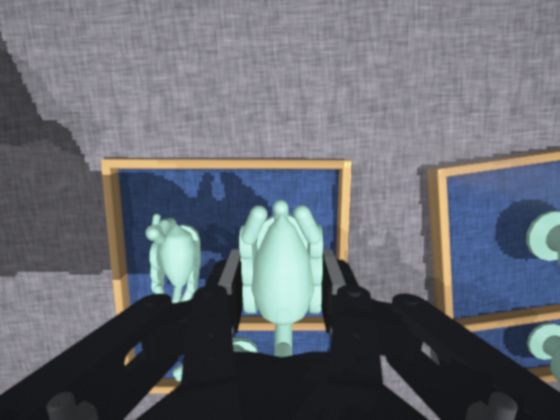

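>>> servo_tool(
  commands=[
    {"x": -0.01, "y": 0.0, "z": 0.06, "twist": 0.0},
    {"x": -0.005, "y": 0.0, "z": 0.06, "twist": 0.0},
    {"x": 0.0, "y": 0.0, "z": 0.025, "twist": 0.0},
    {"x": 0.0, "y": 0.0, "z": 0.0, "twist": 0.0},
  ],
)

```text
t: 41.75
tool_pos: [0.6573, -0.2107, 0.2054]
eef_rot: [-0.053, 0.023, 0.998, 0.005]
wrist_force: [-0.0, 0.3, -0.1]
opening: 0.0359
```

Run:
```python
from h import *
plan(.640,-.2085,.026,np.radians(87))
im=env.get_image('wrist');cv2.imwrite('pics/w41.png',im[:,:,::-1])
im=env.get_image('side');cv2.imwrite('pics/s41.png',cv2.resize(im[100:260,120:400,::-1],None,fx=2.8,fy=2.8,interpolation=3))
```

```text
t 41.75 pos [ 0.6573 -0.2107  0.2054] yaw 87.3 tilt [-0.1065  0.013  -0.9942] op 0.0359 F [-0.   0.3 -0.1]
{'x': np.float64(0.0003), 'y': np.float64(0.0004), 'z': np.float64(0.0278), 'twist': np.float64(0.0008)}
```

View pics/w41.png

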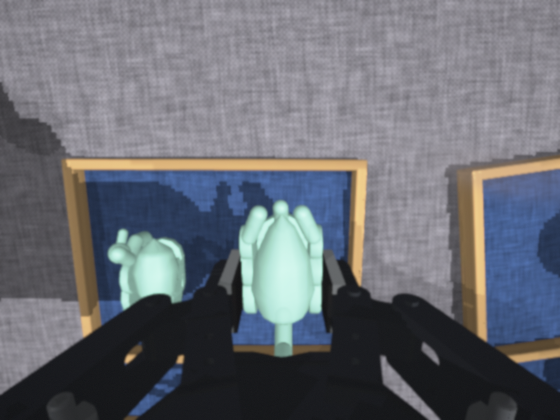

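View pics/s41.png

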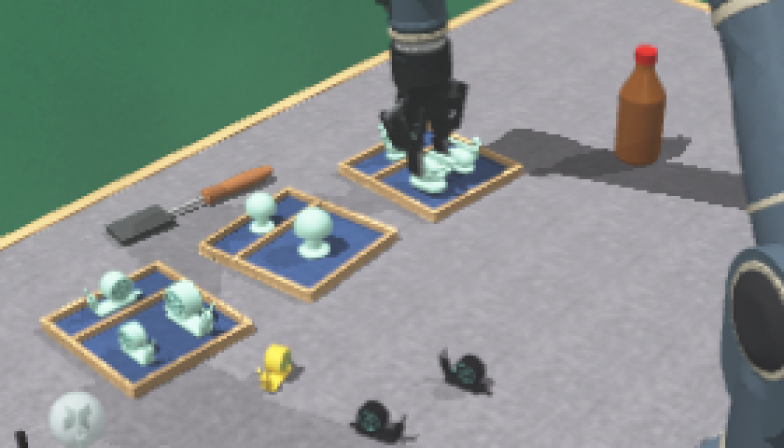

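>>> servo_tool(
  commands=[
    {"x": 0.0, "y": 0.0, "z": 0.014, "twist": 0.0},
    {"x": 0.0, "y": 0.0, "z": 0.007, "twist": 0.0},
    {"x": 0.0, "y": 0.0, "z": 0.0, "twist": 0.0},
  ],
)

```text
t: 42.22
tool_pos: [0.6575, -0.2107, 0.2018]
eef_rot: [-0.052, 0.023, 0.998, 0.005]
wrist_force: [-0.4, 0.7, -2.4]
opening: 0.0359
```

>>> servo_tool(
  commands=[
    {"x": 0.0, "y": 0.0, "z": 0.006, "twist": 0.0},
    {"x": 0.0, "y": 0.0, "z": 0.0, "twist": 0.0},
  ],
)

```text
t: 42.48
tool_pos: [0.6574, -0.2107, 0.2004]
eef_rot: [-0.052, 0.023, 0.998, 0.005]
wrist_force: [-0.2, 0.3, -1.0]
opening: 0.036
```

>>> servo_tool(
  commands=[
    {"x": 0.0, "y": 0.0, "z": 0.004, "twist": 0.0},
    {"x": 0.0, "y": 0.0, "z": 0.0, "twist": 0.0},
  ],
)

```text
t: 42.72
tool_pos: [0.6575, -0.2107, 0.2002]
eef_rot: [-0.051, 0.023, 0.998, 0.005]
wrist_force: [-0.5, 0.1, -0.8]
opening: 0.0356
```

>>> servo_tool(
  commands=[
    {"x": 0.0, "y": 0.0, "z": 0.0, "twist": 0.0},
    {"x": 0.0, "y": 0.0, "z": 0.0, "twist": 0.0},
    {"x": 0.0, "y": 0.0, "z": 0.0, "twist": 0.0},
  ],
  fingers=0.42,
)

```text
t: 43.1
tool_pos: [0.6576, -0.2108, 0.2002]
eef_rot: [-0.051, 0.023, 0.998, 0.005]
wrist_force: [0.2, -0.1, 0.1]
opening: 0.0495
```

Run:
```python
from h import *
plan(.640,-.2085,.026,np.radians(87))
im=env.get_image('wrist');cv2.imwrite('pics/w42.png',im[:,:,::-1])
```

```text
t 43.1 pos [ 0.6576 -0.2108  0.2002] yaw 87.3 tilt [-0.1019  0.0117 -0.9947] op 0.0495 F [ 0.2 -0.1  0.1]
{'x': np.float64(0.0065), 'y': np.float64(0.0014), 'z': np.float64(0.0071), 'twist': np.float64(0.0008)}
```

View pics/w42.png

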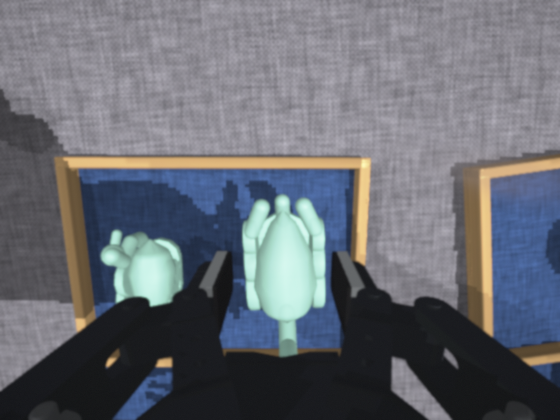

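>>> servo_tool(
  commands=[
    {"x": 0.006, "y": 0.0, "z": -0.06, "twist": 0.0},
    {"x": 0.01, "y": 0.0, "z": -0.1, "twist": 0.0},
    {"x": 0.01, "y": 0.0, "z": -0.16, "twist": 0.0},
    {"x": 0.05, "y": 0.0, "z": -0.18, "twist": 0.0},
    {"x": 0.1, "y": 0.05, "z": -0.1, "twist": 0.0},
  ],
)

```text
t: 43.78
tool_pos: [0.6298, -0.1987, 0.3598]
eef_rot: [-0.052, 0.024, 0.998, 0.005]
wrist_force: [-0.5, -0.3, 0.2]
opening: 0.0493
```

>>> servo_tool(
  commands=[
    {"x": 0.1, "y": 0.05, "z": 0.0, "twist": 0.0},
    {"x": 0.1, "y": 0.1, "z": 0.0, "twist": 0.0},
    {"x": 0.0, "y": 0.15, "z": 0.0, "twist": 0.0},
    {"x": 0.0, "y": 0.1, "z": 0.0, "twist": 0.0},
    {"x": 0.0, "y": 0.0, "z": 0.0, "twist": 0.0},
  ],
)

```text
t: 44.4
tool_pos: [0.5827, -0.0925, 0.3763]
eef_rot: [-0.045, 0.024, 0.999, 0.003]
wrist_force: [0.2, -0.1, -0.1]
opening: 0.0493
```

```bash
python3 look.py w43 swan_large,swan_small,swan_tray,mushroom,mushroom_tray,snail_large,snail_small,snail_tray
python3 - <<'E'
from h import *
plan(.640,-.2085,.026,np.radians(87))
for c,(a,b,d,e) in dict(scene=(170,370,90,490),side=(100,300,110,400)).items():
    im=env.get_image(c);cv2.imwrite(f'pics/{c}43.png',cv2.resize(im[a:b,d:e,::-1],None,fx=2,fy=2,interpolation=3));
E
```

```text
swan_large 0.58 [176. 270.  44.  53.] cen [176.9 267.4] xy@20 [ 0.6368 -0.2145] rgb [162. 205. 194.] area 1567
swan_small 0.84 [116. 284.  43.  45.] cen [119.3 278.4] xy@20 [ 0.6471 -0.2835] rgb [153. 195. 184.] area 1342
swan_tray 0.95 [154. 295. 149. 150.] cen [143.2 256.8] xy@20 [ 0.622  -0.2518] rgb [107. 113. 127.] area 8166
swan_tray 0.31 [178. 271.  42.  53.] cen [176.7 268.1] xy@20 [ 0.6376 -0.2149] rgb [166. 209. 197.] area 1489
mushroom 0.86 [366. 269.  32.  40.] cen [367.3 266. ] xy@20 [0.646  0.0053] rgb [144. 186. 177.] area 443
mushroom_tray 0.75 [350. 280. 152. 151.] cen [344.7 266.8] xy@20 [ 0.6455 -0.0209] rgb [ 96. 106. 131.] area 12550
snail_large 0.64 [532. 260.  54.  58.] cen [530.3 262.1] xy@20 [0.6511 0.1951] rgb [132. 170. 161.] area 2580
snail_small 0.73 [544.  15.  32.  30.] cen [538.7   9.4] xy@20 [0.3842 0.1755] rgb [27. 31. 32.] area 571
snail_small 0.73 [428.   7.  30.  14.] cen [424.3   4.9] xy@20 [0.3757 0.0606] rgb [33. 33. 36.] area 288
snail_small 0.61 [528. 139.  61.  28.] cen [531.2 137.7] xy@20 [0.5094 0.1807] rgb [188. 168.  40.] area 1133
snail_tray 0.91 [513. 280.  94. 142.] cen [514.3 281.4] xy@20 [0.6741 0.1788] rgb [100. 107. 115.] area 9064
snail_tray 0.34 [154. 295. 149. 146.] cen [143.6 256.6] xy@20 [ 0.6219 -0.2513] rgb [106. 112. 126.] area 7878
t 44.85 pos [ 0.5827 -0.0956  0.3746] yaw 86.9 tilt [-0.0911  0.0078 -0.9958] op 0.0495 F [ 0.6 -0.1 -0. ]
{'x': np.float64(-0.3724), 'y': np.float64(-0.4427), 'z': np.float64(0.671), 'twist': np.float64(-0.0002)}
```

View pics/w43.png

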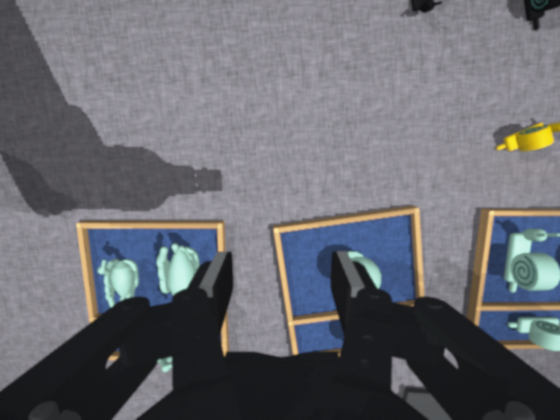

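View pics/scene43.png

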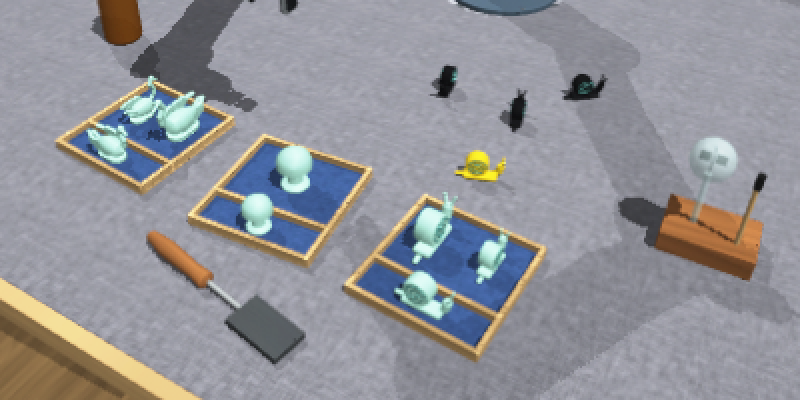

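View pics/side43.png

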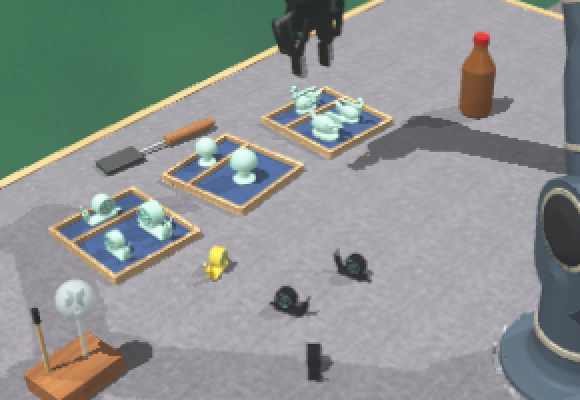

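All five figures stand upright and apart in the right bays. In the scene crop the swans are near (142,108) and (180,118), the mushroom near (295,168), and the snails near (433,230) and (490,258). The bottle and mill look untouched.

Run:
```python
from cell import env
env.hand_in(); print(env.read_state()['t'])
```

```text
the job is handed in; nothing more can be done
the job is handed in; nothing more can be done
```

I sorted all five figures into their trays and handed the job in at about 45 s of the 144 s allowed. The hand-in gave no verdict.

- **Placing:** both swans are in the swan tray, both snails in the snail tray, and the mushroom in the mushroom tray. None was dropped. The black and yellow snails were left alone.
- **Last checks:** the wrist, scene and side pictures show every figure upright in its stock bay. There is a clear gap between the two swans and between the two snails. The bottle and light mill look unmoved; I checked them by eye and did not measure them again.
- **What was off:** the tool slowly tilted, reaching about 6 degrees when I set down the large swan and about 3.5 degrees for the large snail. Both figures settled flat when released. I did not calculate each figure's final position in its tray's frame. The last network positions agree with where I aimed to within about 1–2 cm, which is rough because that view was slanted and partly blocked. The network did not find the small snail in the final wrist picture, so I confirmed it by eye in the scene and side views.

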